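# Tighten the foot nut between the ribs in short spanner swings

## Robot

A 7-joint arm with a two-finger parallel gripper is mounted at the origin on a cart in front of the work surface, level with it; the furniture and walls round the work are solid. World frame = base frame: x ahead of the robot, y to its left, z up, the work surface at z = 0. Lengths are in m, angles in rad, forces in N, time in s.
With the tool pointing down it reaches from about 0.4 to 0.85 m from the base axis. Payload 4.5 kg.
Tool frame: the origin (TCP) lies between the finger pads; the fingertips stand 11 mm ahead of it and the grasp point (between the pads) lies 8 mm behind it (r.nose_length is the distance from the TCP to the fingertips, in m); z points along the fingers, y is the line along which they close (so a half turn about z gives the same grasp; the last joint's range is limited). The gripper opens to 88 mm and grips with 3 to 60 N. Pads are 18 mm wide; open, the fingers measure 123 mm over their backs; the gripper's body (75 mm by 187 mm) begins 45 mm behind the grasp point.
Start: joints at [1.282, 0.689, -0.195, 1.565, 0.157, 0.902, -0.215], TCP at [0.198, -0.593, 0.25] pointing down, gripper open.
Joint ranges: [-3.01, 3.01], [-0.46, 2.08], [-1.47, 1.51], [0.13, 2.56], [-1, 4.14], [0.04, 2.09], [-2.66, 2.66]. Speed limits (rad/s): [2.57, 2.57, 3.14, 3.14, 3.14, 3.14, 3.14].

## Interface

Orientations are given as a unit quaternion [x, y, z, w].
In Python, from plant import get_state, snapshot, camera_model, r gives the robot as it stands.
- The arm moves only by the shell command python3 -m inch 'ROWS' [FORCE]. ROWS is text: rows parted by semicolons, each of 7 numbers parted by spaces: the opening, from -1 (shut) to 1 (fully open), then the shift along the tool's x, y, z in m, then the turn, a rotation vector about the tool's x, y, z in rad. A call has 1 to 20 rows; each row shifts and turns the commanded pose from where the row before left it, along the tool's axes as they then stand; what a row does not reach is not made up. A row lasts 1/12 s, in which the tool goes at most 41.7 mm and 7.16 degrees, less where a joint would pass 70% of its speed; a pose out of reach is approached as far as the arm can. A call is refused whole if a number of a shift passes 0.0417 or a number of a turn 0.125, either way. A call with a gripper value outside its range is refused whole. The fingers move at their own pace and stop on an object; FORCE is the grip in N (left out, the last holds). Time passes only in rows, so rows that do not move let the fingers close. It gives the time, the measured TCP pose, the force, the opening and the grip force at its end, in the units of the state.
- get_state(): the state, without advancing time (a new reading comes with each control period).
- snapshot(name): name is "scene" or "top"; returns (picture, depth): 400x640x3 uint8, red, green, blue; 400x640 float32, m along the optical axis (not along the pixel's ray), 0 where there is no reading.
- camera_model(name): a dict with "intrinsics" (3x3 intrinsics, pixels), "view" (4x4, takes a point from world to camera coordinates). Camera axes: x right, y down, z forward; pixel columns grow to the right and rows downward; lengths in m; the calibration is good to about 2 mm. A picture is of the moment at which its call begins. camera_model takes no time and is no camera call.
- r.finish_job(): hands the job in; it is judged then, once.
The state is a dict: "clock": time; "q": joint angles; "qd": joint speeds; "joint_torque": joint torques, N m; "tool_pos": TCP position; "eef_rot": TCP orientation; "contact_force": force on the tool from outside, world axes, zero at the start; "moment": the same for the moment, N m; "opening": opening from 0.0 (shut) to 1.0 (fully open); "finger_force": force on a finger pad.
Only numpy, scipy, OpenCV 4.12 (cv2) and the standard library are available. Lean on these libraries where they do the work, as an engineer would, in place of code of your own. Each camera call takes 0.05 s, during which the arm holds its last target. There are 200 camera calls.

## Task

The front nut of the tool stand's foot, the one between the two ribs, is still loose. Take the big single-ended spanner and tighten that nut clockwise in short swings between the ribs, setting the spanner afresh on the hexagon for each new bite, until the nut comes up firmly tight: a firm pull, but no heaving, no levering against the ribs and no fingers on the nut. Then lay the spanner down gently, flat on the worktop and clear of the stand, and leave the other things on the bench alone.

Things in the scene. Friction and masses are not known exactly. Their poses are not given: they have to be found in the camera images.
- stand: grey steel tool stand, fixed. Timber bed 236x196x32 mm, base plate 212x172x12, post 74x74 (front face at x=+10), top plate 98x110, 198 mm over the worktop. Origin on the worktop, 21 mm ahead of the bed's middle; -x is its front, toward the robot, z up. Three other nuts (left, right, behind the post) are tight already
- ribs: the stand's two upright ribs, 8 mm thick, in the stand's frame: inner faces at y = +37 and -37 mm, from the post forward to x = -68 mm, 36 mm high over the base plate at the front end (80 mm over the worktop), rising toward the post. They stop the handle of a spanner on the nut at about 40 degrees either side of straight ahead; stay within 35
- nut: loose front nut: hexagon 30 mm across flats, 18 mm high, on a 20 mm stud that ends 78 mm over the worktop. Origin on its axis at its underside, about 48 mm over the worktop, at x=-42, y=0 mm of the stand; x toward a corner. Clockwise from above tightens (2.5 mm a turn). It runs with 0.3 N m of friction, stays where it is left, and is 1.6 to 2.7 rad short of tight at the start
- nut_center (a point): centre of the loose nut, on its axis, 9 mm over its underside. Tight is felt: the nut stops dead on its washer. Firm is 0.8 to 1.1 N m about this axis for 0.3 s (7 to 10 N across the handle at 110 mm); under 0.7 may not count, over 1.4 N m the jaw is overloaded and starts to ride over the corners
- spanner: big steel spanner with one open jaw, 244 mm long, 0.3 to 0.5 kg, flat on the worktop left or right of the stand, jaw away from the robot. Origin on its underside in the handle, 110 mm behind the jaw's centre; x toward the jaw, z up. Handle 19 to 21 mm wide, from 1 to 12 mm over the underside, eye at the tail; head 65 mm wide, 13 mm thick. Balances 16 mm ahead of the origin
- spanner_jaw (a point): centre of the jaw, 6.5 mm over the spanner's underside: the nut's axis passes here when it is on. The jaw is 31.2 mm wide between its flat sides and open toward +x. It goes over the hexagon from above when the handle points along one of the six corners, within about 4 degrees; while driving, the handle leads the corner by 3 to 9 degrees (play and give)
- slim_wrench: bystander: slim combination spanner 239x39x9 mm with a ring at one end, on the side where the big spanner is not (they swap sides); too small for this nut. Origin under its middle
- spare_nut: bystander: loose hexagon nut 19 x 22 x 10 mm lying flat on the worktop, right front
- tape_measure: bystander: yellow tape measure 34 x 80 x 68 mm, right of the stand
- red_cup: bystander: low red cup, 82 mm wide, 31 mm high, left of the stand
- screwdriver: bystander: blue screwdriver 255 mm long, lying far right

How it is judged:
By the outcome, as a careful person would: the job done as asked, in the order asked, and still so for the second after the job is handed in, with the robot touching nothing.
It also fails if it takes over 72 s, if anything falls off the work surface, if the arm or the gripper's body presses on something with over 40 N, if the wrist force passes 120 N, or if a joint passes its speed limit or range.

## Working session

There is one attempt and no reset: what is moved stays moved. The work goes in short steps, Python scripts to look and compute and a shell command to move; the robot and the scene stay as the last step left them, time stands still between calls to the robot, and variables do not carry over. Pictures are saved under pics/ and viewed, at most 10 in all, crops included, and the job is handed in when it is done.

```bash
ls; mkdir -p pics; python3 - <<'E'
from plant import *
import cv2,numpy as np
s=get_state();print({k:np.round(v,3).tolist() for k,v in s.items()})
for n in("top","scene"):
    p,d=snapshot(n);np.savez(f"{n}0.npz",p=p,d=d);cv2.imwrite(f"pics/{n}0.png",p[:,:,::-1])
    c=camera_model(n);print(n,np.round(c["intrinsics"],1).tolist(),np.round(c["view"],3).tolist())
E
```

```text
pics
{'clock': 0.0, 'q': [1.282, 0.69, -0.194, 1.566, 0.157, 0.902, -0.215], 'qd': [-0.0, -0.001, 0.001, -0.001, -0.002, -0.0, -0.0], 'joint_torque': [0.001, -52.756, -1.267, -15.343, -0.053, 0.007, 0.0], 'tool_pos': [0.198, -0.592, 0.249], 'eef_rot': [0.987, 0.161, -0.0, -0.001], 'contact_force': [-0.195, 0.188, 0.176], 'moment': [0.016, -0.021, -0.061], 'finger_force': 0.0, 'opening': 0.998}
top [[382.7, 0.0, 321.9], [0.0, 382.7, 202.4], [0.0, 0.0, 1.0]] [[0.008, -1.0, 0.018, -0.089], [-0.989, -0.01, -0.146, 0.524], [0.146, -0.016, -0.989, 1.171], [0.0, 0.0, 0.0, 1.0]]
scene [[407.9, 0.0, 319.3], [0.0, 407.9, 197.9], [0.0, 0.0, 1.0]] [[-0.837, -0.547, 0.004, 0.39], [-0.301, 0.455, -0.838, 0.238], [0.456, -0.703, -0.545, 1.221], [0.0, 0.0, 0.0, 1.0]]
```

View pics/top0.png

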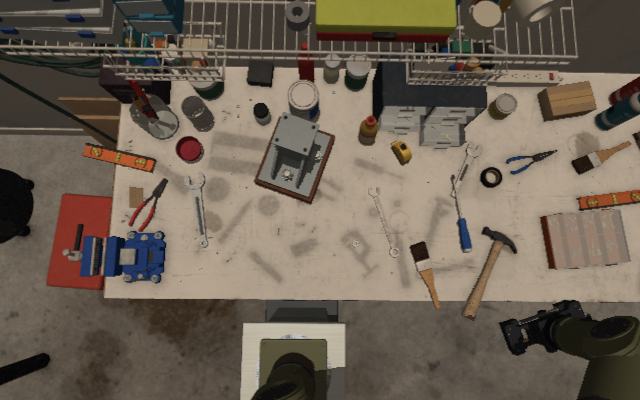

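View pics/scene0.png

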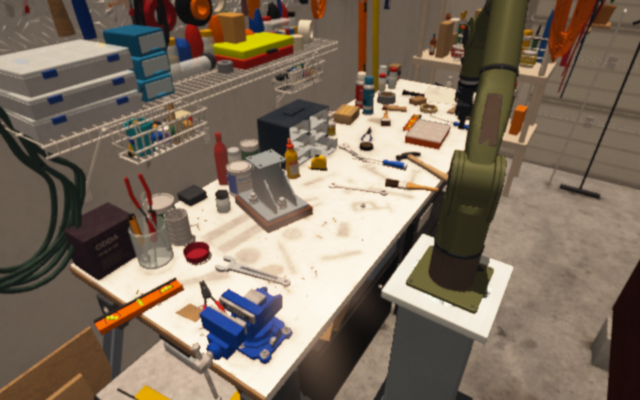

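The top view shows the stand at about (295,160) with its loose nut at (288,174). The big spanner is on the left, jaw (196,180) and tail (204,243). The slim wrench is at (375,190)–(394,255). The scene view agrees.

```bash
cat > h.py <<'E'
import numpy as np,cv2
from plant import *
def w2c(n,P):
    c=camera_model(n);P=np.atleast_2d(P);q=P@c["view"][:3,:3].T+c["view"][:3,3];q=q@np.array(c["intrinsics"]).T
    return q[:,:2]/q[:,2:]
def p2w(n,uv,z):  # pixel -> world at height z
    c=camera_model(n);K=np.array(c["intrinsics"]);V=np.array(c["view"]);uv=np.atleast_2d(uv)
    d=np.c_[uv,np.ones(len(uv))]@np.linalg.inv(K).T@V[:3,:3];o=-V[:3,:3].T@V[:3,3]
    return o+d*((z-o[2])/d[:,2])[:,None]
def cloud(n,d):
    c=camera_model(n);K=np.array(c["intrinsics"]);V=np.array(c["view"]);v,u=np.mgrid[:d.shape[0],:d.shape[1]]
    X=np.stack([(u-K[0,2])/K[0,0]*d,(v-K[1,2])/K[1,1]*d,d],-1);return (X-V[:3,3])@V[:3,:3]
E
python3 - <<'E'
from h import *
a=np.load("top0.npz");p=a["p"];W=cloud("top",a["d"])
c1=cv2.resize(p[105:205,245:345],None,fx=6,fy=6,interpolation=cv2.INTER_CUBIC)
c2=cv2.resize(p[165:255,180:213],None,fx=6,fy=6,interpolation=cv2.INTER_CUBIC)
o=np.zeros((600,800,3),np.uint8);o[:600,:600]=c1;o[:540,601:799]=c2
cv2.imwrite("pics/crop0.png",o[:,:,::-1])
# spanner cloud
R=W[165:255,180:215].reshape(-1,3);print("table z",np.median(R[:,2]))
m=(R[:,2]>.006)&(R[:,2]<.03);S=R[m];print(len(S),np.percentile(S[:,2],[5,50,95]))
c=S[:,:2].mean(0);U=np.linalg.svd(S[:,:2]-c)[2][0];U*=np.sign(U[0]);t=(S[:,:2]-c)@U;n=(S[:,:2]-c)@[-U[1],U[0]]
print(c,U,np.degrees(np.arctan2(U[1],U[0])),t.min(),t.max())
for k in np.arange(-.14,.14,.02):
    b=(t>k)&(t<k+.02)
    if b.any():print(round(k,3),b.sum(),n[b].min().round(4),n[b].max().round(4),n[b].mean().round(4))
# top plate
Q=W[100:210,245:345].reshape(-1,3);T=Q[abs(Q[:,2]-.198)<.006];print("plate",len(T),cv2.minAreaRect(T[:,:2].astype(np.float32)*1000),T[:,2].mean())
T=Q[(Q[:,2]>.036)&(Q[:,2]<.05)];print("base",len(T),cv2.minAreaRect(T[:,:2].astype(np.float32)*1000))
T=Q[(Q[:,2]>.02)];print("bed",len(T),cv2.minAreaRect(T[:,:2].astype(np.float32)*1000))
E
```

```text
table z 0.001553298915023525
704 [0.00671888 0.01222839 0.01673199]
[0.51217716 0.31401018] [0.98508031 0.17209527] 9.909665169818345 -0.15659136610755647 0.1303717131345075
-0.14 30 -0.0136 0.0362 0.0025
-0.12 44 -0.0336 0.055 -0.0014
-0.1 48 -0.0268 0.0369 0.0006
-0.08 48 -0.0118 0.016 -0.0007
-0.06 48 -0.0121 0.025 -0.0006
-0.04 58 -0.0473 0.0119 -0.0022
-0.02 54 -0.0131 0.014 -0.0003
0.0 59 -0.0472 0.0149 -0.0005
0.02 57 -0.0137 0.0159 0.0008
0.04 67 -0.0319 0.028 0.0002
0.06 86 -0.0607 0.031 -0.0
0.08 68 -0.0403 0.0425 0.0024
0.1 29 -0.0517 0.0429 0.0011
0.12 4 -0.05 -0.0106 -0.0257
plate 1318 ((696.745361328125, -3.1685256958007812), (110.59019470214844, 98.74610900878906), 70.91023254394531) 0.19879128493810078
base 1791 ((687.1167602539062, 2.1193084716796875), (296.2816162109375, 249.76959228515625), 5.240898132324219)
bed 5347 ((591.6768798828125, 9.599960327148438), (262.5721130371094, 486.68841552734375), 89.75565338134766)
```

View pics/crop0.png

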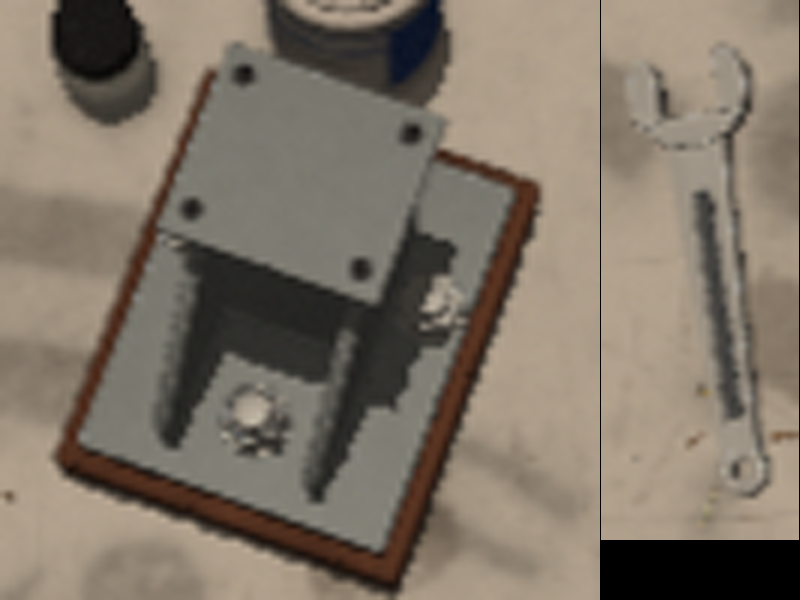

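The crop shows the base plate, bed and top plate corners clearly. The stud top is at about crop (250,408). The spanner's eye is at crop (742,470) and its jaw opens around (688,95). Next I fit poses, and the nut's angle from both cameras.

```bash
python3 - <<'E'
from h import *
from scipy.optimize import least_squares
cr=lambda x,y:[245+(x+.5)/6-.5,105+(y+.5)/6-.5]
pts=[((-97,98,32),(60,456)),((-97,-98,32),(397,575)),((139,-98,32),(539,187)),
((-85,86,44),(79,443)),((-85,-86,44),(384,553)),((127,-86,44),(514,190)),
((-42,0,78),(250,408))]
M=np.array([p[0] for p in pts])/1e3;U=np.array([cr(*p[1]) for p in pts])
def tf(x,M):
    c,s=np.cos(x[2]),np.sin(x[2]);return np.c_[x[0]+c*M[:,0]-s*M[:,1],x[1]+s*M[:,0]+c*M[:,1],M[:,2]]
f=lambda x:(w2c("top",tf(x,M))-U).ravel()
s=least_squares(f,[.65,0,-.33],loss='soft_l1');print("stand",s.x[:2],np.degrees(s.x[2]),np.round(s.fun.reshape(-1,2),2).tolist())
n=tf(s.x,np.array([[-.042,0,.057],[.047,0,.198]]));print("nut",n[0],"post top",n[1])
np.save("stand.npy",s.x)
# spanner
c2=lambda x,y:[180+(x-600.5)/6-.5,165+(y+.5)/6-.5]
for nm,xy,z in[("eye",(742,470),.011),("jawtipL",(640,62),.013),("jawtipR",(722,45),.013),("headL",(625,92),.013),("headR",(750,92),.013),("hand1",(716,200),.012),("hand2",(737,410),.012),("tail",(748,494),.010)]:
    print(nm,p2w("top",c2(*xy),z)[0].round(4))
a=np.load("top0.npz");W=cloud("top",a["d"]);R=W[165:255,180:215].reshape(-1,3);S=R[(R[:,2]>.007)&(R[:,2]<.03)][:,:2]
for i in range(6):
    c=S.mean(0);d=np.linalg.svd(S-c)[2][0];d*=np.sign(d[0]);t=(S-c)@d;q=(S-c)@[-d[1],d[0]];S=S[(abs(q)<np.where(t>.04,.034,.013))&(t<.12)]
print("axis",c,np.degrees(np.arctan2(d[1],d[0])),t.min(),t.max())
# nut crops
P=[];
for nm,(z) in(("top",.066),("scene",.066)):
    p=np.load(nm+"0.npz")["p"];u,v=w2c(nm,[[n[0][0],n[0][1],z]])[0].round().astype(int);print(nm,u,v)
    P.append(cv2.resize(p[v-12:v+13,u-12:u+13],(400,400),interpolation=cv2.INTER_CUBIC))
cv2.imwrite("pics/nut0.png",np.hstack(P)[:,:,::-1])
E
```

```text
stand [0.65091623 0.01193204] -19.21319333037271 [[-1.56, 0.77], [-0.07, 1.49], [0.86, -1.01], [-0.42, -0.05], [-0.23, -0.21], [0.49, -0.57], [0.5, -0.05]]
nut [0.61125561 0.02575358 0.057     ] post top [ 0.69529836 -0.00353491  0.198     ]
eye [0.3952 0.2909 0.011 ]
jawtipL [0.6142 0.3569 0.013 ]
jawtipR [0.6241 0.3133 0.013 ]
headL [0.5976 0.3639 0.013 ]
headR [0.5983 0.2968 0.013 ]
hand1 [0.5392 0.3122 0.012 ]
hand2 [0.4268 0.2949 0.012 ]
tail [0.3826 0.2874 0.01  ]
axis [0.51342024 0.31449595] 10.941935614491168 -0.13373131035038616 0.108339167408388
top 287 173
scene 281 201
```

View pics/nut0.png

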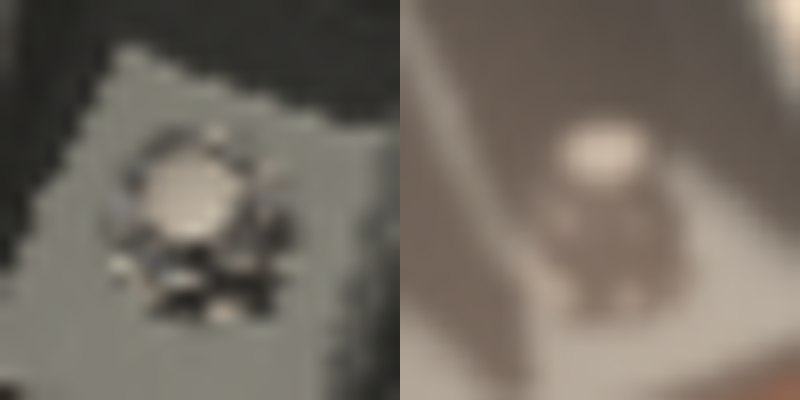

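The nut is too coarse to read by eye (it spans roughly 110–290 px in the left crop). I will fit a ray-cast hexagon model to averaged depth instead.

```bash
cat > nutfit.py <<'E'
from h import *
from scipy.optimize import minimize
def ray(n,u0,v0,w,ss,x,y,th,zt,zb,zs):
    c=camera_model(n);K=np.array(c["intrinsics"]);V=np.array(c["view"])
    g=(np.arange(w*ss)+.5)/ss-.5
    uu,vv=np.meshgrid(u0+g,v0+g)
    d=np.stack([(uu-K[0,2])/K[0,0],(vv-K[1,2])/K[1,1],np.ones_like(uu)],-1)@V[:3,:3];o=-V[:3,:3].T@V[:3,3]-[x,y,0]
    best=(zb-o[2])/d[...,2]
    tin=(zt-o[2])/d[...,2];tout=best.copy()
    for k in range(6):
        a=th+np.pi/6+k*np.pi/3;nx=np.array([np.cos(a),np.sin(a),0]);den=d@nx;t=(.015-o@nx)/den
        tin=np.where(den<0,np.maximum(tin,t),tin);tout=np.where(den>0,np.minimum(tout,t),tout)
    best=np.where(tin<tout,np.minimum(best,tin),best)
    A=d[...,0]**2+d[...,1]**2;B=d[...,:2]@o[:2];C=o[:2]@o[:2]-.0098**2;D=B*B-A*C;D2=np.sqrt(np.maximum(D,0))
    ti=np.maximum((-B-D2)/A,(zs-o[2])/d[...,2]);to=(-B+D2)/A
    best=np.where((D>0)&(ti<to),np.minimum(best,ti),best)
    return best.reshape(w,ss,w,ss)
def fit(n,D,x0,y0,w=15,ss=4):
    u,v=w2c(n,[[x0,y0,.062]])[0];u0,v0=int(round(u))-w//2,int(round(v))-w//2
    O=D[v0:v0+w,u0:u0+w]
    def cost(p,th):
        r=np.median(ray(n,u0,v0,w,ss,p[0],p[1],th,p[2],p[3],p[2]+.012).transpose(0,2,1,3).reshape(w,w,-1),-1)
        e=np.where(O>0,r-O,0);return np.minimum(abs(e),.012).sum()
    out=[]
    for th in np.radians(np.arange(0,60,5)):
        b=minimize(cost,[x0,y0,.066,.044],args=(th,),method="Nelder-Mead",options=dict(initial_simplex=np.array([x0,y0,.066,.044])+np.vstack([np.zeros(4),np.diag([.003,.003,.002,.002])]),maxiter=120))
        out.append((np.degrees(th),b.fun,*b.x))
    return np.array(out)
E
python3 - <<'E'
from nutfit import *
for n in("top","scene"):
    L=[snapshot(n) for _ in range(8)];D=np.array([l[1] for l in L]);print(n,"std",np.median(D.std(0)))
    np.savez(n+"1.npz",p=np.mean([l[0] for l in L],0),d=np.median(D,0))
    if n=="top":print(fit(n,np.median(D,0),.6112,.0257).round(4))
E
```

```text
top std 0.0023286203
[[0.000e+00 3.621e-01 6.102e-01 2.670e-02 6.740e-02 4.510e-02]
 [5.000e+00 3.757e-01 6.099e-01 2.690e-02 6.740e-02 4.500e-02]
 [1.000e+01 3.747e-01 6.098e-01 2.740e-02 6.740e-02 4.510e-02]
 [1.500e+01 3.863e-01 6.100e-01 2.730e-02 6.740e-02 4.510e-02]
 [2.000e+01 3.926e-01 6.102e-01 2.700e-02 6.750e-02 4.510e-02]
 [2.500e+01 3.833e-01 6.102e-01 2.700e-02 6.750e-02 4.510e-02]
 [3.000e+01 3.787e-01 6.093e-01 2.740e-02 6.740e-02 4.510e-02]
 [3.500e+01 3.258e-01 6.104e-01 2.720e-02 6.780e-02 4.500e-02]
 [4.000e+01 2.600e-01 6.102e-01 2.730e-02 6.740e-02 4.510e-02]
 [4.500e+01 2.677e-01 6.101e-01 2.710e-02 6.750e-02 4.500e-02]
 [5.000e+01 2.995e-01 6.098e-01 2.760e-02 6.740e-02 4.510e-02]
 [5.500e+01 3.433e-01 6.102e-01 2.780e-02 6.740e-02 4.510e-02]]
scene std 0.0028446242
```

The depth fit has a sharp minimum. Nut axis is near (0.610, 0.027) and a corner sits at 42.5° mod 60, so the handle goes on at about 162.5°, nearly straight ahead. The stand fit agrees to within 2 mm. The spanner lies at yaw 11° with its jaw near (0.596, 0.330). Moving to it now.

```bash
L='0 .028 -.0275 0 0 0 0'; python3 -m inch '0 .014 -.0137 0 0 0 0;0 .028 -.0275 0 0 0 0;0 .028 -.0275 0 0 0 0;0 .028 -.0275 0 0 0 0;0 .028 -.0275 0 0 0 0;0 .028 -.0275 0 0 0 0;0 .028 -.0275 0 0 0 0;0 .028 -.0275 0 0 0 0;0 .028 -.0275 0 0 0 0;0 .028 -.0275 0 0 0 0;0 .028 -.0275 0 0 0 0;0 .028 -.0275 0 0 0 0;0 .028 -.0275 0 0 0 0;0 .028 -.0275 0 0 0 0;0 .014 -.0137 0 0 0 0' 30
python3 -m inch '0 .0147 -.0314 0 0 0 0;0 .0147 -.0314 0 0 0 0;0 .0147 -.0314 0 0 0 0;0 .0147 -.0314 0 0 0 0;0 .0147 -.0314 0 0 0 0;0 .0147 -.0314 0 0 0 0;0 .0147 -.0314 0 0 0 0;0 .0147 -.0314 0 0 0 0;0 .0147 -.0314 0 0 0 0;0 .0147 -.0314 0 0 0 0;0 .0147 -.0314 0 0 0 0;0 .0147 -.0314 0 0 0 0;0 0 0 .03 0 0 .0655;0 0 0 .03 0 0 .0655;0 0 0 0 0 0 0;0 0 0 0 0 0 0'
```

```text
clock: 2.15
tool_pos: [0.4505, -0.0982, 0.2501]
eef_rot: [0.986, 0.164, 0.002, -0.001]
contact_force: [0.7, 0.1, 0.3]
opening: 0.499
finger_force: 0.0
clock: 3.48
tool_pos: [0.4948, 0.3093, 0.1888]
eef_rot: [0.995, 0.097, -0.001, 0.001]
contact_force: [-0.3, -0.0, 0.7]
opening: 0.503
finger_force: 0.0
```

```bash
python3 -m inch '0 .001 -.001 .03 0 0 0;0 0 0 .035 0 0 0;0 0 0 .035 0 0 0;0 0 0 .03 0 0 0;0 0 0 .02 0 0 0;0 0 0 .013 0 0 0;0 0 0 .006 0 0 0;0 0 0 .003 0 0 0;0 0 0 0.002 0 0 0;0 0 0 0 0 0 0;0 0 0 0 0 0 0'
python3 -m inch '-.3 0 0 0 0 0 0;-.5 0 0 0 0 0 0;-.7 0 0 0 0 0 0;-1 0 0 0 0 0 0;-1 0 0 0 0 0 0;-1 0 0 0 0 0 0;-1 0 0 0 0 0 0' 45; python3 -c "
from h import *;s=get_state();print(s['tool_pos'],s['eef_rot'],s['moment'])"
```

```text
clock: 4.4
tool_pos: [0.4973, 0.3115, 0.0169]
eef_rot: [0.995, 0.096, 0.001, -0.0]
contact_force: [-0.0, -0.7, 0.2]
opening: 0.503
finger_force: 0.0
clock: 4.98
tool_pos: [0.4967, 0.3113, 0.0161]
eef_rot: [0.995, 0.096, 0.0, -0.0]
contact_force: [0.3, -0.2, 6.1]
opening: 0.286
finger_force: 45.0
[0.49670104 0.31132948 0.01614409] [ 9.95399112e-01  9.58148398e-02  3.10868275e-04 -1.64948447e-04] [0.06919585 0.11075705 0.03624313]
```

```bash
python3 -m inch '-.2 0 0 0 0 0 0;-.2 0 0 0.001 0 0 0;-.2 0 0 .002 0 0 0;-.2 0 0 0 0 0 0;-.2 0 0 0 0 0 0;-1 0 0 0 0 0 0;-1 0 0 0 0 0 0;-1 0 0 0 0 0 0;-1 0 0 0 0 0 0;-1 0 0 0 0 0 0' 45; python3 - <<'E'
from h import *
p,d=snapshot("top");s=get_state();print(s["opening"],s["tool_pos"],s["contact_force"])
cv2.imwrite("pics/g.png",cv2.resize(p[150:260,160:250],None,fx=5,fy=5,interpolation=cv2.INTER_CUBIC)[:,:,::-1])
E
```

```text
clock: 5.82
tool_pos: [0.4964, 0.3111, 0.0126]
eef_rot: [0.995, 0.096, -0.0, 0.0]
contact_force: [-0.5, 0.4, -2.6]
opening: 0.29
finger_force: 45.0
0.2900824748046813 [0.49641352 0.31108534 0.01255438] [-0.36761538  1.28993487 -3.22986758]
```

View pics/g.png

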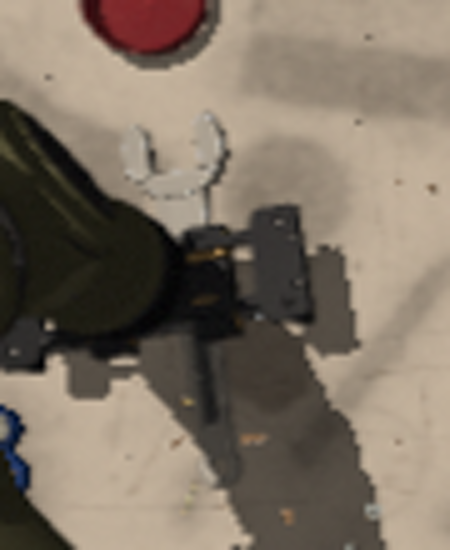

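The spanner is gripped on the handle, with the jaw tips at about crop (140,130) and (208,115). I'll lift it, bring it round in front of the stand and turn it.

```bash
python3 -m inch '-1 0 0 -.01 0 0 0;-1 0 0 -.02 0 0 0;-1 0 0 -.025 0 0 0;-1 0 0 -.025 0 0 0;-1 0 0 -.02 0 0 0;-1 -.0046 .0109 0 0 0 0;-1 -.0093 .0218 0 0 0 0;-1 -.0093 .0218 0 0 0 0;-1 -.0093 .0218 0 0 0 0;-1 -.0093 .0218 0 0 0 0;-1 -.0093 .0218 0 0 0 0;-1 -.0093 .0218 0 0 0 0;-1 -.0093 .0218 0 0 0 0;-1 -.0093 .0218 0 0 0 0;-1 -.0093 .0218 0 0 0 0;-1 -.0046 .0109 0 0 0 0' 55
python3 -m inch '-1 0 0 0 0 0 .06;-1 0 0 0 0 0 .0875;-1 0 0 0 0 0 .0875;-1 0 0 0 0 0 .0875;-1 0 0 0 0 0 .0875;-1 0 0 0 0 0 .0875;-1 0 0 0 0 0 0;-1 0 0 0 0 0 0;-1 0 0 0 0 0 0'
python3 - <<'E'
from h import *
L=[snapshot("top") for _ in range(4)];d=np.median([l[1] for l in L],0);p=L[0][0];s=get_state();T=s["tool_pos"];q=s["eef_rot"];print(T,q,s["contact_force"],s["moment"])
np.savez("g1.npz",p=p,d=d,T=T,q=q)
yaw=2*np.arctan2(q[1],q[0]);print(np.degrees(yaw))
W=cloud("top",d).reshape(-1,3);c,sn=np.cos(yaw),np.sin(yaw);D=W-T;X=np.c_[D[:,0]*c+D[:,1]*sn,-D[:,0]*sn+D[:,1]*c,W[:,2]]
m=(X[:,0]>-.14)&(X[:,0]<.14)&(abs(X[:,1])<.038)&(X[:,2]>.08)&(X[:,2]<.13);X=X[m]
for k in np.arange(-.14,.14,.01):
    b=(X[:,0]>=k)&(X[:,0]<k+.01)
    if b.sum()>2:print(round(k,2),b.sum(),np.percentile(X[b,1],[0,50,100]).round(4),X[b,2].mean().round(4))
u,v=w2c("top",[[.53,.05,.1]])[0].astype(int)
cv2.imwrite("pics/g1.png",cv2.resize(p[v-45:v+45,u-45:u+45],None,fx=6,fy=6,interpolation=cv2.INTER_CUBIC)[:,:,::-1]);print(u,v)
E
```

```text
clock: 7.2
tool_pos: [0.4453, 0.0757, 0.1132]
eef_rot: [0.996, 0.094, -0.001, 0.001]
contact_force: [-0.6, -1.5, -4.6]
opening: 0.29
finger_force: 55.0
clock: 7.95
tool_pos: [0.447, 0.0798, 0.1129]
eef_rot: [0.989, -0.151, 0.0, -0.0]
contact_force: [0.1, -1.0, -3.1]
opening: 0.286
finger_force: 55.0
[0.4468789  0.0794634  0.11273891] [ 9.88409643e-01 -1.51810316e-01  3.76285962e-05 -6.07513506e-05] [ 0.45488748  0.52409063 -3.92829477] [ 0.08811111  0.05982776 -0.03317482]
-17.4637033283405
-0.12 14 [-0.0101  0.0004  0.0085] 0.1121
-0.11 23 [-0.0126  0.0027  0.0126] 0.1115
-0.1 27 [-0.0114 -0.0005  0.0106] 0.1125
-0.09 24 [-0.0095  0.0002  0.0097] 0.1128
-0.08 25 [-0.0098 -0.0004  0.0096] 0.112
-0.07 28 [-0.01    0.0002  0.0109] 0.1122
-0.06 28 [-0.0105 -0.0005  0.0111] 0.1124
-0.05 27 [-0.0107 -0.0003  0.0106] 0.1125
-0.04 27 [-0.011  -0.0001  0.0111] 0.1126
-0.03 6 [-0.008  -0.0034  0.0002] 0.1124
0.04 20 [-0.0139 -0.0061  0.0057] 0.1122
0.05 30 [-0.0143 -0.0023  0.0123] 0.1125
0.06 37 [-0.0148  0.0004  0.0157] 0.1121
0.07 37 [-0.0183  0.0004  0.0191] 0.1133
0.08 61 [-0.0269 -0.0006  0.0293] 0.1132
0.09 37 [-0.0306 -0.0156  0.0318] 0.1131
0.1 39 [-0.0314  0.0168  0.0326] 0.1132
0.11 36 [-0.0294  0.0008  0.0307] 0.1131
0.12 10 [-0.0255  0.0002  0.0272] 0.1131
277 197
```

View pics/g1.png

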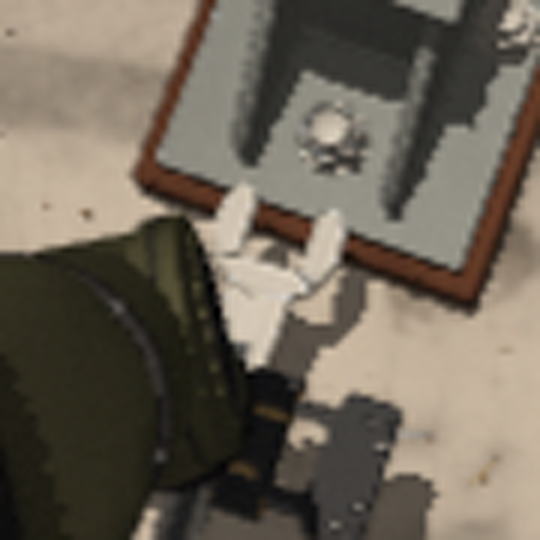

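The jaw and nut are both visible: tips at crop (238,195) and (328,225), stud at (330,125). The spanner hangs level and centred in the tool frame, with the jaw centre about 103 mm ahead of the TCP. The remaining advance is about 68 mm, with 1 mm along tool y. I'll lower it and slide on from the front.

```bash
python3 -m inch '-1 0 .001 .01 0 0 0;-1 0 0 .015 0 0 0;-1 0 0 .015 0 0 0;-1 0 0 .008 0 0 0;-1 .005 0 0 0 0 0;-1 .008 0 0 0 0 0;-1 .008 0 0 0 0 0;-1 .006 0 0 0 0 0;-1 .003 0 0 0 0 0;-1 0 0 0 0 0 0'
python3 -m inch '-1 .004 0 0 0 0 0;-1 .004 0 0 0 0 0;-1 .004 0 0 0 0 0;-1 .004 0 0 0 0 0;-1 .004 0 0 0 0 0;-1 .003 0 0 0 0 0;-1 0 0 0 0 0 0'
python3 -c "
from h import *;s=get_state();print(s['tool_pos'],s['eef_rot'],s['contact_force'],s['moment'])"
```

```text
clock: 8.98
tool_pos: [0.4768, 0.069, 0.0653]
eef_rot: [0.988, -0.153, 0.001, -0.0]
contact_force: [-1.1, -0.0, -4.5]
opening: 0.287
finger_force: 55.0
clock: 9.57
tool_pos: [0.4981, 0.0622, 0.0647]
eef_rot: [0.988, -0.153, 0.001, -0.0]
contact_force: [0.8, 0.4, -3.5]
opening: 0.291
finger_force: 55.0
[0.49809021 0.06219535 0.06470954] [ 9.88300383e-01 -1.52518698e-01  6.31611127e-04 -4.05060736e-05] [ 0.83613088  0.3708042  -3.46516988] [0.1059834  0.02898325 0.05990522]
```

```bash
python3 -m inch '-1 .002 0 0 0 0 0;-1 .002 0 0 0 0 0;-1 .002 0 0 0 0 0;-1 0 0 0 0 0 0'
python3 -m inch '-1 .002 0 0 0 0 0;-1 .002 0 0 0 0 0;-1 .002 0 0 0 0 0;-1 0 0 0 0 0 0'
python3 -c "
from h import *;s=get_state();print(s['tool_pos'],s['eef_rot'],s['contact_force'],s['moment'])"
```

```text
clock: 9.9
tool_pos: [0.5034, 0.0605, 0.0647]
eef_rot: [0.988, -0.152, 0.0, -0.0]
contact_force: [0.2, -0.2, -3.0]
opening: 0.287
finger_force: 55.0
clock: 10.23
tool_pos: [0.5079, 0.059, 0.0646]
eef_rot: [0.988, -0.152, -0.001, 0.0]
contact_force: [-1.4, 0.7, -3.5]
opening: 0.293
finger_force: 55.0
[0.50793628 0.05897802 0.06457301] [ 9.88361424e-01 -1.52121876e-01 -7.86549889e-04  1.10700439e-04] [-1.36651354  0.68168254 -3.54959192] [0.19969168 0.36826816 0.02794946]
```

```bash
python3 -m inch '-1 .002 0 0 0 0 0;-1 0 0 0 0 0 0;-1 0 0 0 0 0 0'
python3 -m inch '-1 .002 0 0 0 0 0;-1 0 0 0 0 0 0;-1 0 0 0 0 0 0'
python3 -c "
from h import *;s=get_state();print(s['tool_pos'],s['eef_rot'],s['contact_force'],s['moment'])
p,d=snapshot('top');u,v=w2c('top',[[.59,.03,.06]])[0].astype(int)
cv2.imwrite('pics/f1.png',cv2.resize(p[v-22:v+22,u-22:u+22],(528,528),interpolation=cv2.INTER_CUBIC)[:,:,::-1]);print(u,v)"
```

```text
clock: 10.48
tool_pos: [0.5081, 0.0587, 0.0644]
eef_rot: [0.988, -0.152, -0.002, 0.0]
contact_force: [-4.6, 1.9, -2.6]
opening: 0.287
finger_force: 55.1
clock: 10.73
tool_pos: [0.5083, 0.0586, 0.0641]
eef_rot: [0.988, -0.151, -0.004, 0.0]
contact_force: [-7.4, 3.6, -2.4]
opening: 0.289
finger_force: 55.1
[0.50830619 0.05858378 0.06413659] [ 9.88480696e-01 -1.51292621e-01 -4.03326504e-03  4.35682508e-04] [-7.41568438  3.61857402 -2.36008241] [0.59893829 1.518622   0.03775465]
285 180
```

View pics/f1.png

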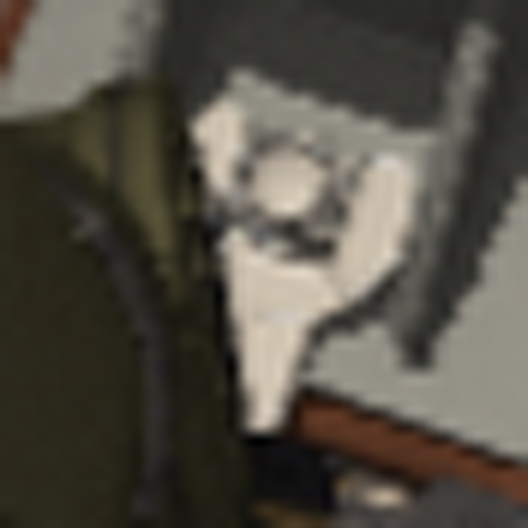

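The picture shows the nut inside the jaw: stud at (287,185), tips at (215,110) and (390,165). The spanner stopped with about 8 N along the handle, so it has bottomed and R is about 0.107 m. I'll back off the push and start the first bite.

```bash
cat > st.py <<'E'
from h import *
N=np.array([.6101,.0272]);s=get_state();T=s["tool_pos"];F=s["contact_force"];q=s["eef_rot"]
rr=T[:2]-N;yaw=np.degrees(2*np.arctan2(q[1],q[0]))
print("t %.2f yaw %.1f handle %.1f hand-by-pos %.1f R %.4f z %.4f Fr %.1f Fz %.1f rxF %.2f Mz %.2f tau %.2f fing %.0f"%(s["clock"],yaw,yaw+180,np.degrees(np.arctan2(rr[1],rr[0])),np.hypot(*rr),T[2],F[:2]@rr/np.hypot(*rr),F[2],rr[0]*F[1]-rr[1]*F[0],s["moment"][2],rr[0]*F[1]-rr[1]*F[0]+s["moment"][2],s["finger_force"]))
E
python3 -m inch '-1 -.0035 0 0 0 0 0;-1 0 0 0 0 0 0;-1 0 0 0 0 0 0'; python3 st.py
python3 -m inch '-1 .0001 -.0043 0 0 0 .04;-1 .0002 -.0064 0 0 0 .06;-1 .0002 -.0064 0 0 0 .06;-1 .0001 -.0043 0 0 0 .04;-1 0 0 0 0 0 0;-1 0 0 0 0 0 0';python3 st.py
```

```text
clock: 11.03
tool_pos: [0.5081, 0.0589, 0.0646]
eef_rot: [0.988, -0.152, -0.001, 0.0]
contact_force: [-3.4, 1.2, -4.3]
opening: 0.285
finger_force: 55.0
t 11.03 yaw -17.5 handle 162.5 hand-by-pos 162.7 R 0.1068 z 0.0646 Fr 3.6 Fz -4.3 rxF -0.02 Mz 0.05 tau 0.03 fing 55
clock: 11.53
tool_pos: [0.5165, 0.0783, 0.0645]
eef_rot: [0.968, -0.249, -0.001, 0.0]
contact_force: [-4.7, 1.8, -2.9]
opening: 0.292
finger_force: 55.0
t 11.53 yaw -28.9 handle 151.1 hand-by-pos 151.4 R 0.1066 z 0.0645 Fr 5.0 Fz -2.9 rxF 0.07 Mz 0.03 tau 0.10 fing 55
```

```bash
python3 -m inch '-1 -.0008 -.0064 0 0 0 .06;-1 -.0008 -.0064 0 0 0 .06;-1 0.0002 -.0064 0 0 0 .06;-1 .0002 -.0064 0 0 0 .06';python3 st.py
python3 -m inch '-1 .0002 -.0064 0 0 0 .06;-1 .0002 -.0064 0 0 0 .06';python3 st.py
python3 -m inch '-1 .0001 -.0043 0 0 0 .04;-1 0 0 0 0 0 0';python3 st.py
python3 -c "
from h import *
p,d=snapshot('top');u,v=w2c('top',[[.59,.03,.06]])[0].astype(int)
cv2.imwrite('pics/f2.png',cv2.resize(p[v-22:v+22,u-22:u+22],(528,528),interpolation=cv2.INTER_CUBIC)[:,:,::-1]);print(u,v)"
```

```text
clock: 11.87
tool_pos: [0.5313, 0.0992, 0.0648]
eef_rot: [0.931, -0.365, 0.0, 0.0]
contact_force: [-1.4, -1.0, -4.3]
opening: 0.289
finger_force: 55.0
t 11.87 yaw -42.9 handle 137.1 hand-by-pos 137.6 R 0.1068 z 0.0648 Fr 0.4 Fz -4.3 rxF 0.18 Mz 0.11 tau 0.28 fing 55
clock: 12.03
tool_pos: [0.5405, 0.1082, 0.0647]
eef_rot: [0.907, -0.42, 0.0, 0.0]
contact_force: [-2.2, -1.6, -5.4]
opening: 0.29
finger_force: 55.0
t 12.03 yaw -49.7 handle 130.3 hand-by-pos 130.7 R 0.1068 z 0.0647 Fr 0.2 Fz -5.4 rxF 0.29 Mz 0.05 tau 0.33 fing 55
clock: 12.2
tool_pos: [0.5442, 0.1112, 0.0646]
eef_rot: [0.899, -0.438, 0.001, 0.0]
contact_force: [-2.7, -0.1, -4.9]
opening: 0.288
finger_force: 55.0
t 12.20 yaw -51.9 handle 128.1 hand-by-pos 128.1 R 0.1068 z 0.0646 Fr 1.6 Fz -4.9 rxF 0.23 Mz -0.14 tau 0.09 fing 55
285 180
```

View pics/f2.png

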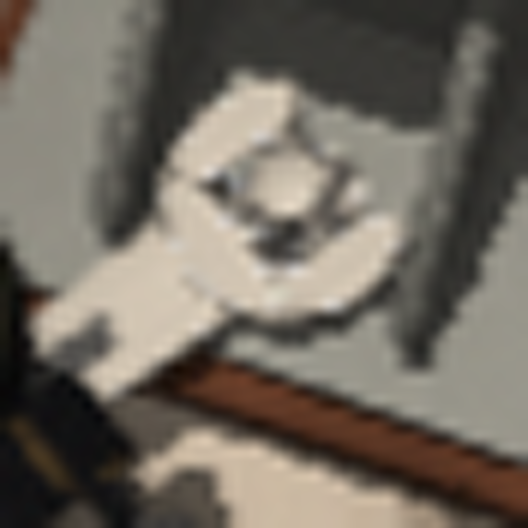

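The picture shows the spanner fully on the nut at (285,185), with the handle at 128°. The driving torque was about 0.3 N m as expected. I'll ease back, lift off and measure the nut again.

```bash
python3 -m inch '-1 .0001 .0047 0 0 0 -.044;-1 .0001 .0047 0 0 0 -.044;-1 0 0 0 0 0 0';python3 st.py
python3 -m inch '-1 0 0 -.005 0 0 0;-1 0 0 -.01 0 0 0;-1 0 0 -.02 0 0 0;-1 0 0 -.012 0 0 0;-1 -.02 0 0 0 0 0;-1 -.03 0 0 0 0 0;-1 -.015 0 0 0 0 0;-1 0 0 0 0 0 0'; python3 st.py
cat > nf.py <<'E'
from nutfit import *
D=np.median([snapshot("top")[1] for _ in range(6)],0);o=fit("top",D,.6101,.0272);k=np.argsort(o[:,1])
print(o[:,:2].round(3).tolist());print(o[k[:2]].round(4))
E
python3 nf.py
```

```text
clock: 12.5
tool_pos: [0.5364, 0.1047, 0.065]
eef_rot: [0.918, -0.397, 0.001, -0.0]
contact_force: [-1.1, 1.0, -4.2]
opening: 0.289
finger_force: 55.0
t 12.50 yaw -46.7 handle 133.3 hand-by-pos 133.6 R 0.1069 z 0.0650 Fr 1.5 Fz -4.2 rxF 0.01 Mz -0.06 tau -0.05 fing 55
clock: 13.17
tool_pos: [0.4896, 0.1571, 0.1127]
eef_rot: [0.919, -0.395, -0.001, -0.001]
contact_force: [0.2, -0.0, -3.2]
opening: 0.282
finger_force: 55.0
t 13.17 yaw -46.5 handle 133.5 hand-by-pos 132.9 R 0.1771 z 0.1127 Fr -0.1 Fz -3.2 rxF -0.02 Mz 0.04 tau 0.02 fing 55
[[0.0, 0.355], [5.0, 0.318], [10.0, 0.277], [15.0, 0.251], [20.0, 0.276], [25.0, 0.308], [30.0, 0.363], [35.0, 0.383], [40.0, 0.368], [45.0, 0.355], [50.0, 0.356], [55.0, 0.355]]
[[15.      0.2513  0.61    0.0274  0.0675  0.0455]
 [20.      0.2759  0.6101  0.0273  0.0674  0.0453]]
```

The nut corner is now at 15° mod 60 (135°/195°), which fits the 7° lead. I'll go back over the top: arc to straight ahead, forward, then swing to a handle angle of about 193°.

```bash
python3 -m inch '-1 .0013 .0212 0 0 0 -.12;-1 .0013 .0212 0 0 0 -.12;-1 .0013 .0212 0 0 0 -.12;-1 .0013 .0212 0 0 0 -.12;-1 .015 0 0 0 0 0;-1 .03 0 0 0 0 0;-1 .025 0 0 0 0 0;-1 0 0 0 0 0 0'; python3 st.py
python3 -m inch '-1 .0007 .0120 0 0 0 -.112;-1 .0007 .0120 0 0 0 -.112;-1 .0007 .0120 0 0 0 -.112;-1 .0007 .0120 0 0 0 -.112;-1 .0007 .0120 0 0 0 -.112;-1 0 0 0 0 0 0;-1 0 0 0 0 0 0'; python3 st.py
```

```text
clock: 14.13
tool_pos: [0.5194, 0.0556, 0.1125]
eef_rot: [0.985, -0.171, 0.006, -0.0]
contact_force: [0.9, -0.2, -3.5]
opening: 0.286
finger_force: 55.0
t 14.13 yaw -19.7 handle 160.3 hand-by-pos 162.6 R 0.0950 z 0.1125 Fr -0.9 Fz -3.5 rxF -0.01 Mz -0.01 tau -0.01 fing 55
clock: 14.72
tool_pos: [0.509, -0.0005, 0.1117]
eef_rot: [0.994, 0.108, 0.0, -0.0]
contact_force: [0.0, 0.4, -4.6]
opening: 0.291
finger_force: 55.0
t 14.72 yaw 12.4 handle 192.4 hand-by-pos -164.7 R 0.1048 z 0.1117 Fr -0.1 Fz -4.6 rxF -0.04 Mz -0.05 tau -0.09 fing 55
```

```bash
python3 -m inch '-1 -.0013 -.0034 0 0 0 -.013;-1 0 0 .01 0 0 0;-1 0 0 .005 0 0 0;-1 0 0 0 0 0 0;-1 0 0 0 0 0 0'; python3 st.py
```

```text
clock: 15.13
tool_pos: [0.5061, 0.0032, 0.096]
eef_rot: [0.993, 0.117, -0.001, 0.0]
contact_force: [-0.1, -0.3, -3.2]
opening: 0.285
finger_force: 55.0
t 15.13 yaw 13.5 handle 193.5 hand-by-pos -167.0 R 0.1068 z 0.0960 Fr 0.2 Fz -3.2 rxF 0.03 Mz -0.05 tau -0.02 fing 55
```

```bash
python3 -m inch '-1 0.0005 .0015 .008 0 0 0;-1 0 0 .006 0 0 0;-1 0 0 0 0 0 0'; python3 st.py
python3 -m inch '-1 0 0 .004 0 0 0;-1 0 0 .004 0 0 0;-1 0 0 .004 0 0 0;-1 0 0 0 0 0 0'; python3 st.py
```

```text
clock: 15.38
tool_pos: [0.5068, 0.0014, 0.0815]
eef_rot: [0.993, 0.117, -0.001, 0.0]
contact_force: [-0.8, 1.1, -3.6]
opening: 0.289
finger_force: 55.0
t 15.38 yaw 13.5 handle 193.5 hand-by-pos -166.0 R 0.1064 z 0.0815 Fr 0.5 Fz -3.6 rxF -0.14 Mz 0.03 tau -0.11 fing 55
clock: 15.72
tool_pos: [0.5071, 0.0015, 0.0703]
eef_rot: [0.993, 0.117, -0.0, 0.0]
contact_force: [-1.9, -0.9, 0.5]
opening: 0.292
finger_force: 55.0
t 15.72 yaw 13.5 handle 193.5 hand-by-pos -166.0 R 0.1062 z 0.0703 Fr 2.0 Fz 0.5 rxF 0.05 Mz 0.02 tau 0.06 fing 55
```

```bash
python3 -m inch '-1 0 0 .004 0 0 0;-1 0 0 .002 0 0 0;-1 0 0 0 0 0 0;-1 0 0 0 0 0 0'; python3 st.py
```

```text
clock: 16.05
tool_pos: [0.5072, 0.0015, 0.0647]
eef_rot: [0.993, 0.117, -0.0, 0.0]
contact_force: [-3.1, -0.9, 1.9]
opening: 0.292
finger_force: 55.0
t 16.05 yaw 13.5 handle 193.5 hand-by-pos -166.0 R 0.1060 z 0.0647 Fr 3.2 Fz 1.9 rxF 0.01 Mz 0.02 tau 0.03 fing 55
```

```bash
python3 -m inch '-1 -.0008 -.0043 0 0 0 .04;-1 -.0002 -.0068 0 0 0 .064;-1 .0002 -.0068 0 0 0 .064;-1 .0002 -.0068 0 0 0 .064;-1 .0002 -.0068 0 0 0 .064;-1 .0002 -.0068 0 0 0 .064;-1 .0002 -.0068 0 0 0 .064;-1 .0002 -.0068 0 0 0 .064;-1 .0002 -.0068 0 0 0 .064';python3 st.py
python3 -m inch '-1 .0002 -.0068 0 0 0 .064;-1 .0002 -.0068 0 0 0 .064;-1 .0002 -.0068 0 0 0 .064;-1 .0002 -.0068 0 0 0 .064;-1 .0002 -.0068 0 0 0 .064';python3 st.py
```

```text
clock: 16.8
tool_pos: [0.5091, 0.0601, 0.0648]
eef_rot: [0.987, -0.159, 0.001, -0.0]
contact_force: [-1.2, 1.0, -1.6]
opening: 0.294
finger_force: 55.0
t 16.80 yaw -18.3 handle 161.7 hand-by-pos 162.0 R 0.1063 z 0.0648 Fr 1.5 Fz -1.6 rxF -0.06 Mz -0.00 tau -0.06 fing 55
clock: 17.22
tool_pos: [0.524, 0.0906, 0.0646]
eef_rot: [0.949, -0.314, -0.0, -0.0]
contact_force: [-1.1, 1.3, -2.7]
opening: 0.293
finger_force: 55.0
t 17.22 yaw -36.6 handle 143.4 hand-by-pos 143.6 R 0.1069 z 0.0646 Fr 1.6 Fz -2.7 rxF -0.04 Mz 0.00 tau -0.04 fing 55
```

```bash
cat > sp.py <<'E'
from h import *
d=np.median([snapshot("top")[1] for _ in range(4)],0);s=get_state();T=s["tool_pos"];q=s["eef_rot"]
yaw=2*np.arctan2(q[1],q[0]);W=cloud("top",d).reshape(-1,3);c,sn=np.cos(yaw),np.sin(yaw);D=W-T;X=np.c_[D[:,0]*c+D[:,1]*sn,-D[:,0]*sn+D[:,1]*c,D[:,2]]
m=(X[:,0]>-.14)&(X[:,0]<.14)&(abs(X[:,1])<.036)&(abs(X[:,2])<.02);X=X[m]
for k in np.arange(-.14,.14,.01):
    b=(X[:,0]>=k)&(X[:,0]<k+.01)
    if b.sum()>2:print(round(k,2),b.sum(),np.percentile(X[b,1],[2,50,98]).round(4),np.percentile(X[b,2],[10,50,90]).round(4))
E
python3 sp.py
```

```text
-0.12 12 [-0.0071  0.0018  0.0113] [-0.0163 -0.0139 -0.0133]
-0.11 21 [-0.0099  0.0024  0.0143] [-0.0163 -0.013  -0.0108]
-0.1 23 [-0.0092  0.0015  0.0113] [-0.0129 -0.0116 -0.0096]
-0.09 21 [-0.0079  0.0009  0.0112] [-0.0113 -0.0102 -0.0089]
-0.08 23 [-0.0085  0.0013  0.0105] [-0.011  -0.0088 -0.0079]
-0.07 24 [-0.0089  0.0012  0.0118] [-0.0089 -0.0077 -0.0065]
-0.06 24 [-0.0091  0.0009  0.0119] [-0.0082 -0.0071 -0.005 ]
-0.05 23 [-0.0096  0.0016  0.0121] [-0.0073 -0.0052 -0.0039]
-0.04 26 [-0.0098  0.0011  0.0127] [-0.0064 -0.0039 -0.0022]
-0.03 5 [-0.0016  0.0034  0.0078] [-0.0038 -0.0029 -0.001 ]
0.03 5 [-0.004  -0.0026  0.0005] [0.002  0.0042 0.006 ]
0.04 29 [-0.0134 -0.0011  0.0129] [0.0032 0.0057 0.0074]
0.05 40 [-0.0135  0.0045  0.0328] [-0.0182  0.0057  0.0069]
0.06 44 [-0.0141  0.0051  0.0353] [-0.0189  0.0064  0.0086]
0.07 74 [-0.0337 -0.0006  0.0324] [-0.0194  0.0076  0.0105]
0.08 69 [-0.0321 -0.0006  0.0339] [-0.0183  0.0095  0.0112]
0.09 77 [-0.0341 -0.0013  0.0351] [-0.0176  0.0086  0.0129]
0.1 76 [-0.0313 -0.0023  0.0306] [0.002  0.0118 0.014 ]
0.11 58 [-0.0291 -0.0016  0.0298] [0.0017 0.0123 0.0149]
0.12 26 [-0.0242  0.0113  0.0328] [-0.0193 -0.0169  0.0141]
0.13 28 [-0.0161  0.0072  0.0345] [-0.0197 -0.0191 -0.0172]
```

The spanner has pitched up about 6.5° in the grip. Its head rests on the nut's top, so it did not seat: I lowered it with the nut's nose against the jaw bottom, and the nut was not driven. I'll lift off, level the spanner flat on the free worktop at left front, and regrip it.

```bash
python3 -m inch '-1 0 0 -.02 0 0 0;-1 0 0 -.025 0 0 0;-1 -.015 -.0026 0 0 0 0;-1 -.033 -.0057 0 0 0 0;-1 -.034 -.0057 0 0 0 0;-1 -.034 -.0057 0 0 0 0;-1 -.025 -.0045 .01 0 0 0;-1 -.008 -.001 .02 0 0 0;-1 0 0 .03 0 0 0;-1 0 0 .015 0 0 0;-1 0 0 .005 0 0 0;-1 0 0 .005 0 0 0;-1 0 0 .004 0 0 0;-1 0 0 .004 0 0 0;-1 0 0 .003 0 0 0;-1 0 0 0 0 0 0;-1 0 0 0 0 0 0' 30; python3 st.py;python3 nf.py
```

```text
clock: 18.83
tool_pos: [0.4205, 0.1987, 0.0194]
eef_rot: [0.95, -0.313, -0.001, 0.001]
contact_force: [-0.2, -0.0, -4.3]
opening: 0.298
finger_force: 30.0
t 18.83 yaw -36.5 handle 143.5 hand-by-pos 137.9 R 0.2557 z 0.0194 Fr 0.1 Fz -4.3 rxF 0.04 Mz 0.01 tau 0.05 fing 30
[[0.0, 0.355], [5.0, 0.339], [10.0, 0.289], [15.0, 0.263], [20.0, 0.285], [25.0, 0.317], [30.0, 0.387], [35.0, 0.398], [40.0, 0.388], [45.0, 0.373], [50.0, 0.36], [55.0, 0.352]]
[[15.      0.2625  0.6102  0.0274  0.0673  0.045 ]
 [20.      0.2845  0.6101  0.0273  0.0673  0.0451]]
```

```bash
python3 -m inch '-1 0 0 .003 0 0 0;-1 0 0 .003 0 0 0;-1 0 0 0 0 0 0;-.25 0 0 0 0 0 0;-.25 0 0 0 0 0 0;-.25 0 0 .0008 0 0 0;-.25 0 0 0 0 0 0;-1 0 0 0 0 0 0;-1 0 0 0 0 0 0;-1 0 0 0 0 0 0;-1 0 0 0 0 0 0' 60; python3 st.py;python3 sp.py | awk 'NR%3==1'
```

```text
clock: 20.05
tool_pos: [0.4213, 0.1995, 0.0134]
eef_rot: [0.95, -0.313, -0.003, 0.002]
contact_force: [-0.2, -1.1, 1.7]
opening: 0.286
finger_force: 60.0
t 20.05 yaw -36.5 handle 143.5 hand-by-pos 137.6 R 0.2556 z 0.0134 Fr -0.6 Fz 1.7 rxF 0.24 Mz 0.02 tau 0.26 fing 60
-0.14 71 [-0.0342 -0.0013  0.0334] [-0.0145 -0.0127 -0.0112]
-0.11 72 [-0.0336 -0.0013  0.0329] [-0.0141 -0.0121 -0.0018]
-0.08 62 [-0.0348 -0.0066  0.0253] [-0.0141 -0.0115 -0.0002]
-0.05 37 [-0.0353 -0.0106  0.0096] [-0.0131 -0.0085  0.0002]
-0.02 7 [-0.0346 -0.0323 -0.0295] [-0.0142 -0.0127 -0.0124]
0.02 23 [-0.0351  0.0063  0.0341] [-0.0131 -0.0088 -0.0002]
0.05 68 [-0.033  -0.0014  0.0345] [-0.0138 -0.0109 -0.0002]
0.08 69 [-0.0349 -0.0024  0.0336] [-0.0125 -0.0005  0.0016]
0.11 68 [-0.0335  0.0003  0.034 ] [-0.0136 -0.0115  0.0022]
```

```bash
python3 -m inch '-1 0 0 -.01 0 0 0;-1 0 0 -.025 0 0 0;-1 0 0 -.03 0 0 0;-1 0 0 -.025 0 0 0;-1 0 0 -.011 0 0 0;-1 .0107 .01 0 0 0 0;-1 .0213 .0199 0 0 0 0;-1 .0213 .0199 0 0 0 0;-1 .0213 .0199 0 0 0 0;-1 .0107 .01 0 0 0 0;-1 0 0 0 0 0 -.1;-1 0 0 0 0 0 -.105;-1 0 0 0 0 0 -.1;-1 0 0 0 0 0 0;-1 0 0 0 0 0 0'; python3 st.py;python3 sp.py
```

```text
clock: 21.5
tool_pos: [0.4428, 0.0851, 0.1141]
eef_rot: [0.986, -0.166, -0.003, 0.002]
contact_force: [0.0, -0.5, -4.5]
opening: 0.286
finger_force: 59.9
t 21.50 yaw -19.2 handle 160.8 hand-by-pos 160.9 R 0.1771 z 0.1141 Fr -0.2 Fz -4.5 rxF 0.08 Mz -0.01 tau 0.07 fing 60
-0.12 14 [-0.0094 -0.0001  0.0079] [-0.0023 -0.0013  0.0002]
-0.11 22 [-0.0126 -0.0013  0.0121] [-0.0054 -0.0014 -0.    ]
-0.1 26 [-0.0107 -0.0008  0.0102] [-0.0025 -0.0008  0.0002]
-0.09 25 [-0.0095 -0.0006  0.0091] [-0.0033 -0.0009  0.0011]
-0.08 25 [-0.0096 -0.0003  0.0094] [-0.0026 -0.0006  0.0007]
-0.07 26 [-0.0101 -0.0003  0.0097] [-0.0034 -0.0011  0.0001]
-0.06 28 [-0.0106 -0.0001  0.01  ] [-0.0023 -0.0007  0.0009]
-0.05 29 [-0.011  -0.0013  0.0103] [-0.0021 -0.0006  0.0007]
-0.04 25 [-0.0105  0.0003  0.0106] [-0.0028 -0.0016 -0.    ]
-0.03 5 [-0.0065 -0.0032  0.0021] [-0.0024 -0.0015 -0.    ]
0.04 17 [-0.014  -0.0076 -0.0005] [-0.0034 -0.001  -0.0003]
0.05 21 [-0.0146 -0.0071  0.0009] [-0.0029 -0.0016 -0.0001]
0.06 21 [-0.0146 -0.0068  0.0012] [-0.0023 -0.0015  0.    ]
0.07 34 [-0.0171 -0.0034  0.0145] [-0.0024 -0.0006  0.0007]
0.08 58 [-0.0255 -0.0009  0.0235] [-0.0022 -0.0008  0.0007]
0.09 39 [-0.0297  0.0163  0.0312] [-0.0027 -0.0004  0.0012]
0.1 41 [-0.0311  0.0161  0.0319] [-0.0024 -0.0004  0.0012]
0.11 34 [-0.0292  0.0005  0.0297] [-0.0028 -0.0006  0.0009]
0.12 9 [-0.0252  0.019   0.0253] [-0.0015 -0.0004  0.0007]
```

```bash
python3 -m inch '-1 .012 0 0 0 0 0;-1 .025 0 0 0 0 0;-1 .022 0 0 0 0 0;-1 .008 0 0 0 0 0;-1 .0008 .0128 0 0 0 -.117;-1 .0008 .0128 0 0 0 -.117;-1 .0008 .0128 0 0 0 -.117;-1 .0008 .0128 0 0 0 -.117;-1 .0008 .0128 0 0 0 -.117;-1 0 0 .008 0 0 0;-1 0 0 .007 0 0 0;-1 0 0 0 0 0 0;-1 0 0 0 0 0 0'; python3 st.py
```

```text
clock: 22.78
tool_pos: [0.503, 0.0013, 0.0982]
eef_rot: [0.992, 0.126, -0.005, 0.0]
contact_force: [-0.5, 0.0, -3.8]
opening: 0.285
finger_force: 59.9
t 22.78 yaw 14.5 handle 194.5 hand-by-pos -166.4 R 0.1102 z 0.0982 Fr 0.5 Fz -3.8 rxF -0.02 Mz 0.02 tau 0.01 fing 60
```

```bash
python3 -m inch '-1 0 .0019 .008 0 0 0;-1 0 0 .006 0 0 0;-1 0 0 0 0 0 0;-1 0 0 0 0 0 0'; python3 st.py
python3 -m inch '-1 0 0 .003 0 0 0;-1 0 0 .002 0 0 0;-1 0 0 0 0 0 0'; python3 st.py
```

```text
clock: 23.12
tool_pos: [0.5041, -0.0017, 0.0847]
eef_rot: [0.992, 0.126, -0.004, 0.001]
contact_force: [-0.1, -0.2, -4.3]
opening: 0.289
finger_force: 59.9
t 23.12 yaw 14.5 handle 194.5 hand-by-pos -164.7 R 0.1099 z 0.0847 Fr 0.2 Fz -4.3 rxF 0.02 Mz -0.00 tau 0.01 fing 60
clock: 23.37
tool_pos: [0.5044, -0.0018, 0.0799]
eef_rot: [0.992, 0.126, -0.004, 0.001]
contact_force: [0.8, 0.3, -3.9]
opening: 0.287
finger_force: 59.9
t 23.37 yaw 14.5 handle 194.5 hand-by-pos -164.6 R 0.1097 z 0.0799 Fr -0.8 Fz -3.9 rxF -0.01 Mz 0.00 tau -0.01 fing 60
```

```bash
python3 -m inch '-1 0 -.0013 0 0 0 0;-1 0 0 0 0 0 0;-1 0 0 0 0 0 0;-1 0 0 0 0 0 0'; python3 st.py
python3 -m inch '-1 0 0 .0015 0 0 0;-1 0 0 .0015 0 0 0;-1 0 0 0.001 0 0 0;-1 0 0 0 0 0 0'; python3 st.py; python3 sp.py|tail -8
```

```text
clock: 23.7
tool_pos: [0.5042, -0.0007, 0.0803]
eef_rot: [0.992, 0.126, -0.003, 0.001]
contact_force: [-1.0, -0.2, -3.3]
opening: 0.289
finger_force: 59.9
t 23.70 yaw 14.5 handle 194.5 hand-by-pos -165.2 R 0.1095 z 0.0803 Fr 1.0 Fz -3.3 rxF -0.00 Mz -0.04 tau -0.04 fing 60
clock: 24.03
tool_pos: [0.504, -0.0007, 0.0759]
eef_rot: [0.992, 0.126, -0.004, 0.001]
contact_force: [0.4, -0.7, -4.6]
opening: 0.29
finger_force: 59.9
t 24.03 yaw 14.5 handle 194.5 hand-by-pos -165.3 R 0.1098 z 0.0759 Fr -0.2 Fz -4.6 rxF 0.09 Mz 0.04 tau 0.13 fing 60
-0.07 24 [-0.0098 -0.0002  0.0101] [-0.0024 -0.0008  0.0006]
-0.06 23 [-0.0097  0.0002  0.0107] [-0.0019 -0.0003  0.0012]
-0.05 25 [-0.0104  0.0003  0.0103] [-0.0027 -0.001   0.0005]
-0.04 25 [-0.011   0.0004  0.0111] [-0.0028 -0.0008  0.0008]
-0.03 27 [-0.0109  0.0012  0.0119] [-0.0018 -0.0007  0.0006]
-0.02 7 [-0.0117 -0.0024  0.0093] [-0.0035 -0.0024 -0.0006]
0.11 9 [-0.0284 -0.0248 -0.017 ] [-0.0026 -0.0016  0.0001]
0.12 5 [-0.0239 -0.021  -0.0175] [-0.0014 -0.0011 -0.0003]
```

```bash
python3 -m inch '-1 0 0 .002 0 0 0;-1 0 0 .002 0 0 0;-1 0 0 0 0 0 0'; python3 st.py
python3 -m inch '-1 0 0 .002 0 0 0;-1 0 0 .002 0 0 0;-1 0 0 .002 0 0 0;-1 0 0 0 0 0 0'; python3 st.py; python3 sp.py|head -9
```

```text
clock: 24.48
tool_pos: [0.5039, -0.0007, 0.0718]
eef_rot: [0.992, 0.126, -0.004, 0.001]
contact_force: [-0.3, 0.2, -3.6]
opening: 0.286
finger_force: 59.9
t 24.48 yaw 14.5 handle 194.5 hand-by-pos -165.3 R 0.1098 z 0.0718 Fr 0.2 Fz -3.6 rxF -0.02 Mz 0.01 tau -0.02 fing 60
clock: 24.82
tool_pos: [0.5038, -0.0007, 0.0658]
eef_rot: [0.992, 0.126, -0.004, 0.001]
contact_force: [-0.5, 0.6, -3.6]
opening: 0.286
finger_force: 59.9
t 24.82 yaw 14.5 handle 194.5 hand-by-pos -165.3 R 0.1099 z 0.0658 Fr 0.3 Fz -3.6 rxF -0.07 Mz 0.04 tau -0.03 fing 60
-0.12 13 [-0.0079 -0.0007  0.008 ] [-0.0017 -0.0006  0.0015]
-0.11 21 [-0.0129 -0.0022  0.0124] [-0.0028 -0.0012  0.0002]
-0.1 22 [-0.0103 -0.0002  0.0109] [-0.0026 -0.0009  0.0007]
-0.09 20 [-0.0083  0.0007  0.0093] [-0.002  -0.0008  0.0003]
-0.08 23 [-0.0097 -0.0004  0.0088] [-0.0025 -0.0003  0.001 ]
-0.07 23 [-0.0097 -0.0003  0.0097] [-0.0024 -0.001   0.0006]
-0.06 24 [-0.0096  0.0008  0.0105] [-0.0022 -0.0007  0.0012]
-0.05 23 [-0.0099  0.0005  0.0106] [-0.0026 -0.0012  0.0006]
-0.04 26 [-0.0109  0.0002  0.0113] [-0.0029 -0.0008  0.0004]
```

```bash
python3 -m inch '-1 .0001 -.0044 0 0 0 .04;-1 .0002 -.0071 0 0 0 .065;-1 .0002 -.0071 0 0 0 .065;-1 .0002 -.0071 0 0 0 .065;-1 .0002 -.0071 0 0 0 .065';python3 st.py
python3 -m inch '-1 .0002 -.0071 0 0 0 .065;-1 .0002 -.0071 0 0 0 .065;-1 .0002 -.0071 0 0 0 .065;-1 .0002 -.0071 0 0 0 .065;-1 .0002 -.0071 0 0 0 .065;-1 .0002 -.0071 0 0 0 .065';python3 st.py
```

```text
clock: 25.43
tool_pos: [0.5004, 0.0315, 0.0662]
eef_rot: [1.0, -0.025, -0.003, 0.002]
contact_force: [0.4, -1.4, -4.3]
opening: 0.285
finger_force: 60.0
t 25.43 yaw -2.9 handle 177.1 hand-by-pos 177.8 R 0.1098 z 0.0662 Fr -0.5 Fz -4.3 rxF 0.15 Mz 0.18 tau 0.32 fing 60
clock: 25.93
tool_pos: [0.5103, 0.0728, 0.0661]
eef_rot: [0.976, -0.218, -0.003, 0.002]
contact_force: [1.2, -1.4, -3.4]
opening: 0.29
finger_force: 60.0
t 25.93 yaw -25.2 handle 154.8 hand-by-pos 155.4 R 0.1097 z 0.0661 Fr -1.7 Fz -3.4 rxF 0.09 Mz 0.14 tau 0.23 fing 60
```

```bash
python3 -m inch '-1 .0002 -.0071 0 0 0 .065;-1 .0002 -.0071 0 0 0 .065;-1 .0002 -.0071 0 0 0 .065;-1 .0002 -.0071 0 0 0 .065';python3 st.py
python3 -m inch '-1 .0002 -.0071 0 0 0 .065;-1 .0002 -.0071 0 0 0 .065;-1 .0001 -.0044 0 0 0 .04;-1 0 0 0 0 0 0';python3 st.py
```

```text
clock: 26.27
tool_pos: [0.5254, 0.0969, 0.0658]
eef_rot: [0.939, -0.343, -0.003, 0.003]
contact_force: [0.1, -3.1, -4.0]
opening: 0.287
finger_force: 60.0
t 26.27 yaw -40.1 handle 139.9 hand-by-pos 140.6 R 0.1097 z 0.0658 Fr -2.0 Fz -4.0 rxF 0.26 Mz 0.17 tau 0.43 fing 60
clock: 26.6
tool_pos: [0.5387, 0.1104, 0.0655]
eef_rot: [0.908, -0.42, -0.002, 0.003]
contact_force: [-0.7, -1.0, -4.0]
opening: 0.287
finger_force: 59.9
t 26.60 yaw -49.7 handle 130.3 hand-by-pos 130.6 R 0.1097 z 0.0655 Fr -0.3 Fz -4.0 rxF 0.13 Mz -0.01 tau 0.12 fing 60
```

```bash
python3 -m inch '-1 .0001 -.0050 0 0 0 .045;-1 0 0 0 0 0 0;-1 0 0 0 0 0 0';python3 st.py
python3 -m inch '-1 .0001 .0055 0 0 0 -.05;-1 .0001 .0055 0 0 0 -.05;-1 0 0 0 0 0 0';python3 st.py
python3 -m inch '-1 0 0 -.005 0 0 0;-1 0 0 -.01 0 0 0;-1 0 0 -.02 0 0 0;-1 0 0 -.012 0 0 0;-1 -.02 0 0 0 0 0;-1 -.03 0 0 0 0 0;-1 -.015 0 0 0 0 0;-1 0 0 0 0 0 0'; python3 st.py;python3 nf.py; python3 sp.py | tail -7
```

```text
clock: 26.85
tool_pos: [0.5421, 0.1132, 0.0656]
eef_rot: [0.898, -0.439, -0.003, 0.003]
contact_force: [-0.7, -0.1, -4.5]
opening: 0.285
finger_force: 60.0
t 26.85 yaw -52.1 handle 127.9 hand-by-pos 128.3 R 0.1097 z 0.0656 Fr 0.4 Fz -4.5 rxF 0.07 Mz 0.12 tau 0.18 fing 60
clock: 27.1
tool_pos: [0.5331, 0.1057, 0.0659]
eef_rot: [0.919, -0.394, -0.003, 0.002]
contact_force: [0.4, 1.0, -4.4]
opening: 0.29
finger_force: 60.0
t 27.10 yaw -46.4 handle 133.6 hand-by-pos 134.4 R 0.1099 z 0.0659 Fr 0.5 Fz -4.4 rxF -0.11 Mz 0.13 tau 0.02 fing 60
clock: 27.77
tool_pos: [0.4865, 0.1576, 0.1133]
eef_rot: [0.92, -0.393, -0.005, 0.002]
contact_force: [0.4, 0.4, -3.8]
opening: 0.287
finger_force: 59.9
t 27.77 yaw -46.2 handle 133.8 hand-by-pos 133.5 R 0.1797 z 0.1133 Fr 0.0 Fz -3.8 rxF -0.10 Mz 0.00 tau -0.10 fing 60
[[0.0, 0.363], [5.0, 0.333], [10.0, 0.286], [15.0, 0.257], [20.0, 0.277], [25.0, 0.32], [30.0, 0.355], [35.0, 0.401], [40.0, 0.378], [45.0, 0.366], [50.0, 0.359], [55.0, 0.368]]
[[15.      0.2568  0.6102  0.0273  0.067   0.0452]
 [20.      0.2773  0.6102  0.0273  0.067   0.0452]]
0.06 37 [-0.0145  0.0006  0.0156] [-0.0033 -0.0008  0.0003]
0.07 39 [-0.0155 -0.0015  0.0167] [-0.002  -0.0003  0.0014]
0.08 57 [-0.0236 -0.0007  0.025 ] [-0.0016 -0.0001  0.0013]
0.09 37 [-0.03    0.016   0.0299] [-0.0034 -0.0004  0.0018]
0.1 43 [-0.0313  0.0166  0.0326] [-0.0023  0.      0.0013]
0.11 39 [-0.0302  0.0165  0.031 ] [-0.0021 -0.0001  0.0015]
0.12 13 [-0.0265 -0.0173  0.0272] [-0.0086 -0.0022  0.0009]
```

```bash
python3 -m inch '-1 .0013 .0213 0 0 0 -.119;-1 .0013 .0213 0 0 0 -.119;-1 .0013 .0213 0 0 0 -.119;-1 .0013 .0213 0 0 0 -.119;-1 0 0 0 0 0 0;-1 .015 0 0 0 0 0;-1 .025 0 0 0 0 0;-1 .022 0 0 0 0 0;-1 .007 0 0 0 0 0;-1 0 0 0 0 0 0;-1 .0008 .0128 0 0 0 -.117;-1 .0008 .0128 0 0 0 -.117;-1 .0008 .0128 0 0 0 -.117;-1 .0008 .0128 0 0 0 -.117;-1 .0008 .0128 0 0 0 -.117;-1 0 0 0.015 0 0 0;-1 0 0 0.012 0 0 0;-1 0 0 0 0 0 0;-1 0 0 0 0 0 0;-1 0 0 0 0 0 0'; python3 st.py
```

```text
clock: 29.93
tool_pos: [0.5043, -0.0024, 0.0861]
eef_rot: [0.992, 0.125, -0.005, -0.0]
contact_force: [-2.0, 3.2, -4.2]
opening: 0.292
finger_force: 60.0
t 29.93 yaw 14.4 handle 194.4 hand-by-pos -164.4 R 0.1099 z 0.0861 Fr 1.1 Fz -4.2 rxF -0.40 Mz 0.19 tau -0.21 fing 60
```

```bash
python3 -m inch '-1 0 -.0017 0 0 0 0;-1 0 0 0 0 0 0;-1 0 0 0 0 0 0'; python3 st.py
```

```text
clock: 30.18
tool_pos: [0.506, -0.0018, 0.0866]
eef_rot: [0.992, 0.124, -0.003, 0.001]
contact_force: [-1.6, 3.0, -3.6]
opening: 0.288
finger_force: 60.0
t 30.18 yaw 14.3 handle 194.3 hand-by-pos -164.4 R 0.1081 z 0.0866 Fr 0.8 Fz -3.6 rxF -0.36 Mz 0.11 tau -0.25 fing 60
```

```bash
python3 -m inch '-1 -.003 -.003 0 0 0 .015;-1 0 0 0 0 0 0;-1 0 0 0 0 0 0;-1 0 0 0 0 0 0'; python3 st.py; python3 sp.py
```

```text
clock: 30.52
tool_pos: [0.5028, -0.0005, 0.0864]
eef_rot: [0.993, 0.116, -0.003, 0.001]
contact_force: [-0.5, -0.7, -4.4]
opening: 0.287
finger_force: 59.9
t 30.52 yaw 13.4 handle 193.4 hand-by-pos -165.6 R 0.1108 z 0.0864 Fr 0.7 Fz -4.4 rxF 0.07 Mz -0.03 tau 0.03 fing 60
-0.12 12 [-0.0105 -0.0002  0.0067] [-0.0028 -0.001   0.0002]
-0.11 22 [-0.0131 -0.0041  0.0116] [-0.0027 -0.0015  0.0005]
-0.1 24 [-0.0104  0.0002  0.0103] [-0.0028 -0.0008  0.0006]
-0.09 21 [-0.0082  0.0002  0.009 ] [-0.0025 -0.0007  0.0006]
-0.08 22 [-0.0101 -0.0008  0.0088] [-0.0026 -0.0011  0.0019]
-0.07 25 [-0.0098 -0.0001  0.0097] [-0.0024 -0.0012  0.0006]
-0.06 25 [-0.01    0.0003  0.0101] [-0.0018 -0.0004  0.0009]
-0.05 25 [-0.0108 -0.0003  0.0104] [-0.0019 -0.0011  0.0008]
-0.04 25 [-0.0105 -0.      0.0114] [-0.0022 -0.0011  0.001 ]
-0.03 27 [-0.0118  0.0003  0.0112] [-0.0025 -0.0005  0.0004]
-0.02 6 [-0.0101 -0.0025  0.0112] [-0.003  -0.001   0.0003]
0.11 11 [-0.0301 -0.0249 -0.0158] [-0.0024 -0.0009  0.0011]
0.12 6 [-0.0253 -0.0222 -0.019 ] [-0.003  -0.0012  0.0004]
```

```bash
python3 -m inch '-1 0 -.0015 0 0 0 0;-1 0 0 .004 0 0 0;-1 0 0 0.002 0 0 0;-1 0 0 0 0 0 0;-1 0 0 0 0 0 0'; python3 st.py
python3 -m inch '-1 0 0 .0015 0 0 0;-1 0 0 .0015 0 0 0;-1 0 0 0.0015 0 0 0;-1 0 0 0 0 0 0'; python3 st.py
```

```text
clock: 31.13
tool_pos: [0.5018, 0.0015, 0.0799]
eef_rot: [0.993, 0.117, -0.004, 0.001]
contact_force: [0.1, 0.2, -4.8]
opening: 0.29
finger_force: 59.9
t 31.13 yaw 13.4 handle 193.4 hand-by-pos -166.7 R 0.1113 z 0.0799 Fr -0.1 Fz -4.8 rxF -0.01 Mz -0.02 tau -0.04 fing 60
clock: 31.47
tool_pos: [0.502, 0.0013, 0.0755]
eef_rot: [0.993, 0.117, -0.003, 0.001]
contact_force: [0.7, -0.6, -3.7]
opening: 0.285
finger_force: 59.9
t 31.47 yaw 13.4 handle 193.4 hand-by-pos -166.6 R 0.1112 z 0.0755 Fr -0.6 Fz -3.7 rxF 0.09 Mz -0.03 tau 0.05 fing 60
```

Entered without contact force. Going the rest of the way down.

```bash
python3 -m inch '-1 0.0005 0 .002 0 0 0;-1 0.0005 0 .002 0 0 0;-1 0 0 .002 0 0 0;-1 0 0 0 0 0 0'; python3 st.py
python3 -m inch '-1 0 0 .002 0 0 0;-1 0 0 .002 0 0 0;-1 0 0 0 0 0 0'; python3 st.py; python3 sp.py|head -4
```

```text
clock: 31.8
tool_pos: [0.503, 0.0017, 0.0693]
eef_rot: [0.993, 0.117, -0.003, 0.001]
contact_force: [1.2, -0.6, -4.0]
opening: 0.287
finger_force: 59.9
t 31.80 yaw 13.4 handle 193.4 hand-by-pos -166.6 R 0.1101 z 0.0693 Fr -1.1 Fz -4.0 rxF 0.10 Mz -0.11 tau -0.00 fing 60
clock: 32.05
tool_pos: [0.5028, 0.0017, 0.0654]
eef_rot: [0.993, 0.117, -0.003, 0.001]
contact_force: [0.1, -1.8, -3.6]
opening: 0.29
finger_force: 59.9
t 32.05 yaw 13.4 handle 193.4 hand-by-pos -166.6 R 0.1103 z 0.0654 Fr 0.3 Fz -3.6 rxF 0.19 Mz -0.17 tau 0.03 fing 60
-0.12 13 [-0.0085  0.0004  0.0087] [-0.0029 -0.0012  0.0003]
-0.11 19 [-0.0116 -0.004   0.0126] [-0.0036 -0.0015  0.001 ]
-0.1 22 [-0.0088  0.0009  0.0092] [-0.002  -0.0006  0.0014]
-0.09 22 [-0.0089  0.      0.0096] [-0.003  -0.0015  0.0005]
```

```bash
cat >> st.py <<'E'
import sys
sys.exit(rr[0]*F[1]-rr[1]*F[0]+s["moment"][2]>.58)
E
cat > chk.sh <<'E'
python3 st.py | cut -c1-200
exit ${PIPESTATUS[0]}
E
I="python3 -m inch"; C="bash chk.sh"
exec 3>/dev/null
python3 -m inch '-1 .0001 -.0033 0 0 0 .03;-1 .0001 -.0033 0 0 0 .03' >&3; $C &&
python3 -m inch '-1 .0001 -.0033 0 0 0 .03' >&3; $C &&
python3 -m inch '-1 .0001 -.0033 0 0 0 .03' >&3 && $C &&
python3 -m inch '-1 .0001 -.0033 0 0 0 .03' >&3 && $C &&
python3 -m inch '-1 .0001 -.0033 0 0 0 .03' >&3 && $C &&
python3 -m inch '-1 .0001 -.0033 0 0 0 .03' >&3 && $C &&
python3 -m inch '-1 .0001 -.0033 0 0 0 .03' >&3 && $C &&
python3 -m inch '-1 .0001 -.0033 0 0 0 .03' >&3 && $C &&
python3 -m inch '-1 .0001 -.0033 0 0 0 .03' >&3 && $C &&
python3 -m inch '-1 .0001 -.0033 0 0 0 .03' >&3 && $C &&
python3 -m inch '-1 .0001 -.0033 0 0 0 .03' >&3 && $C &&
python3 -m inch '-1 .0001 -.0033 0 0 0 .03' >&3 && $C
```

```text
t 32.42 yaw 9.8 handle 189.8 hand-by-pos -170.1 R 0.1100 z 0.0658 Fr -0.7 Fz -3.6 rxF 0.25 Mz -0.13 tau 0.13 fing 60
t 32.42 yaw 9.8 handle 189.8 hand-by-pos -170.1 R 0.1100 z 0.0658 Fr -0.7 Fz -3.6 rxF 0.25 Mz -0.13 tau 0.13 fing 60False
False
```

```bash
sed -i 's/sys.exit(\(.*\))$/sys.exit(int(\1))/' st.py; C="bash chk.sh"; exec 3>/dev/null
python3 -m inch '-1 .0001 -.0033 0 0 0 .03' >&3 && $C &&
python3 -m inch '-1 .0001 -.0033 0 0 0 .03' >&3 && $C &&
python3 -m inch '-1 .0001 -.0033 0 0 0 .03' >&3 && $C &&
python3 -m inch '-1 .0001 -.0033 0 0 0 .03' >&3 && $C &&
python3 -m inch '-1 .0001 -.0033 0 0 0 .03' >&3 && $C &&
python3 -m inch '-1 .0001 -.0033 0 0 0 .03' >&3 && $C &&
python3 -m inch '-1 .0001 -.0033 0 0 0 .03' >&3 && $C &&
python3 -m inch '-1 .0001 -.0033 0 0 0 .03' >&3 && $C &&
python3 -m inch '-1 .0001 -.0033 0 0 0 .03' >&3 && $C &&
python3 -m inch '-1 .0001 -.0033 0 0 0 .03' >&3 && $C &&
python3 -m inch '-1 .0001 -.0033 0 0 0 .03' >&3 && $C &&
python3 -m inch '-1 .0001 -.0033 0 0 0 .03' >&3 && $C
```

```text
t 32.50 yaw 8.1 handle 188.1 hand-by-pos -171.7 R 0.1097 z 0.0658 Fr -1.0 Fz -3.2 rxF 0.43 Mz -0.06 tau 0.37 fing 60
t 32.58 yaw 6.4 handle 186.4 hand-by-pos -173.4 R 0.1097 z 0.0658 Fr -1.4 Fz -3.8 rxF 0.24 Mz 0.02 tau 0.26 fing 60
t 32.67 yaw 4.6 handle 184.6 hand-by-pos -175.2 R 0.1097 z 0.0658 Fr -0.5 Fz -3.8 rxF 0.26 Mz 0.04 tau 0.30 fing 60
t 32.75 yaw 2.9 handle 182.9 hand-by-pos -176.9 R 0.1097 z 0.0657 Fr -0.9 Fz -3.2 rxF 0.43 Mz -0.07 tau 0.36 fing 60
t 32.83 yaw 1.2 handle 181.2 hand-by-pos -178.7 R 0.1097 z 0.0657 Fr -1.9 Fz -3.4 rxF 0.32 Mz -0.06 tau 0.26 fing 60
t 32.92 yaw -0.5 handle 179.5 hand-by-pos 179.6 R 0.1097 z 0.0657 Fr -2.3 Fz -4.0 rxF 0.46 Mz -0.11 tau 0.35 fing 60
t 33.00 yaw -2.2 handle 177.8 hand-by-pos 177.8 R 0.1096 z 0.0657 Fr -2.4 Fz -3.5 rxF 0.48 Mz -0.12 tau 0.36 fing 60
t 33.08 yaw -4.0 handle 176.0 hand-by-pos 176.1 R 0.1097 z 0.0657 Fr -1.8 Fz -3.3 rxF 0.44 Mz -0.15 tau 0.29 fing 60
t 33.17 yaw -5.7 handle 174.3 hand-by-pos 174.4 R 0.1097 z 0.0656 Fr -2.2 Fz -4.1 rxF 0.47 Mz -0.13 tau 0.34 fing 60
t 33.25 yaw -7.4 handle 172.6 hand-by-pos 172.6 R 0.1097 z 0.0656 Fr -2.4 Fz -3.5 rxF 0.43 Mz -0.14 tau 0.29 fing 60
t 33.33 yaw -9.1 handle 170.9 hand-by-pos 170.9 R 0.1097 z 0.0656 Fr -1.5 Fz -3.5 rxF 0.47 Mz -0.08 tau 0.39 fing 60
t 33.42 yaw -10.8 handle 169.2 hand-by-pos 169.2 R 0.1097 z 0.0656 Fr -2.2 Fz -3.5 rxF 0.50 Mz -0.11 tau 0.39 fing 60
```

Steady running torque of 0.3–0.4 N m. Continuing the same way.

```bash
C="bash chk.sh"; exec 3>/dev/null
python3 -m inch '-1 .0001 -.0033 0 0 0 .03' >&3 && $C &&
python3 -m inch '-1 .0001 -.0033 0 0 0 .03' >&3 && $C &&
python3 -m inch '-1 .0001 -.0033 0 0 0 .03' >&3 && $C &&
python3 -m inch '-1 .0001 -.0033 0 0 0 .03' >&3 && $C &&
python3 -m inch '-1 .0001 -.0033 0 0 0 .03' >&3 && $C &&
python3 -m inch '-1 .0001 -.0033 0 0 0 .03' >&3 && $C &&
python3 -m inch '-1 .0001 -.0033 0 0 0 .03' >&3 && $C &&
python3 -m inch '-1 .0001 -.0033 0 0 0 .03' >&3 && $C &&
python3 -m inch '-1 .0001 -.0033 0 0 0 .03' >&3 && $C &&
python3 -m inch '-1 .0001 -.0033 0 0 0 .03' >&3 && $C &&
python3 -m inch '-1 .0001 -.0033 0 0 0 .03' >&3 && $C &&
python3 -m inch '-1 .0001 -.0033 0 0 0 .03' >&3 && $C
```

```text
t 33.50 yaw -12.5 handle 167.5 hand-by-pos 167.5 R 0.1097 z 0.0656 Fr -2.3 Fz -4.8 rxF 0.45 Mz -0.13 tau 0.32 fing 60
t 33.58 yaw -14.3 handle 165.7 hand-by-pos 165.7 R 0.1096 z 0.0655 Fr -2.4 Fz -4.0 rxF 0.47 Mz -0.19 tau 0.28 fing 60
t 33.67 yaw -16.0 handle 164.0 hand-by-pos 164.0 R 0.1096 z 0.0655 Fr -2.9 Fz -4.1 rxF 0.58 Mz -0.17 tau 0.41 fing 60
t 33.75 yaw -17.7 handle 162.3 hand-by-pos 162.3 R 0.1097 z 0.0655 Fr -2.8 Fz -3.5 rxF 0.40 Mz -0.17 tau 0.23 fing 60
t 33.83 yaw -19.4 handle 160.6 hand-by-pos 160.6 R 0.1096 z 0.0655 Fr -2.5 Fz -4.2 rxF 0.46 Mz -0.15 tau 0.31 fing 60
t 33.92 yaw -21.1 handle 158.9 hand-by-pos 158.9 R 0.1097 z 0.0654 Fr -2.5 Fz -4.8 rxF 0.52 Mz -0.16 tau 0.36 fing 60
t 34.00 yaw -22.9 handle 157.1 hand-by-pos 157.2 R 0.1096 z 0.0654 Fr -3.2 Fz -4.3 rxF 0.36 Mz -0.15 tau 0.21 fing 60
t 34.08 yaw -24.6 handle 155.4 hand-by-pos 155.4 R 0.1096 z 0.0654 Fr -4.1 Fz -3.7 rxF 0.64 Mz -0.17 tau 0.47 fing 60
t 34.17 yaw -26.3 handle 153.7 hand-by-pos 154.0 R 0.1094 z 0.0654 Fr -3.8 Fz -3.8 rxF 0.69 Mz 0.02 tau 0.71 fing 60
```

The torque jumps at handle 154°, so the nut is on its washer. Adding a little more pull and reading at rest.

```bash
C="bash chk.sh"; exec 3>/dev/null
python3 -m inch '-1 0 -.0011 0 0 0 .01' >&3 ; $C 
python3 -m inch '-1 0 0 0 0 0 0' >&3 ; $C
```

```text
t 34.25 yaw -26.8 handle 153.2 hand-by-pos 153.4 R 0.1094 z 0.0653 Fr -2.4 Fz -4.2 rxF 0.68 Mz -0.02 tau 0.66 fing 60
t 34.33 yaw -26.8 handle 153.2 hand-by-pos 153.5 R 0.1094 z 0.0653 Fr -3.6 Fz -3.7 rxF 0.57 Mz -0.03 tau 0.53 fing 60
```

```bash
C="bash chk.sh"; exec 3>/dev/null
python3 -m inch '-1 0 -.0016 0 0 0 .015' >&3 ; $C 
python3 -m inch '-1 0 -.0011 0 0 0 .01' >&3 ; $C
python3 -m inch '-1 0 0 0 0 0 0' >&3 ; $C
```

```text
t 34.42 yaw -27.6 handle 152.4 hand-by-pos 152.9 R 0.1093 z 0.0653 Fr -4.2 Fz -4.0 rxF 0.60 Mz 0.11 tau 0.71 fing 60
t 34.50 yaw -28.2 handle 151.8 hand-by-pos 152.3 R 0.1092 z 0.0653 Fr -4.3 Fz -4.6 rxF 0.72 Mz 0.17 tau 0.90 fing 60
t 34.58 yaw -28.2 handle 151.8 hand-by-pos 152.2 R 0.1092 z 0.0653 Fr -4.7 Fz -3.4 rxF 0.65 Mz 0.15 tau 0.81 fing 60
```

```bash
C="bash chk.sh"; exec 3>/dev/null
python3 -m inch '-1 0 -.0009 0 0 0 .008' >&3 ; $C 
python3 -m inch '-1 0 0 0 0 0 0' >&3 ; $C;python3 -m inch '-1 0 0 0 0 0 0' >&3 ; $C;python3 -m inch '-1 0 0 0 0 0 0' >&3 ; $C
```

```text
t 34.67 yaw -28.7 handle 151.3 hand-by-pos 151.9 R 0.1092 z 0.0653 Fr -4.7 Fz -4.3 rxF 0.70 Mz 0.14 tau 0.84 fing 60
t 34.75 yaw -28.7 handle 151.3 hand-by-pos 151.8 R 0.1091 z 0.0653 Fr -4.6 Fz -4.2 rxF 0.69 Mz 0.14 tau 0.84 fing 60
t 34.83 yaw -28.6 handle 151.4 hand-by-pos 151.8 R 0.1091 z 0.0653 Fr -4.3 Fz -3.4 rxF 0.65 Mz 0.20 tau 0.85 fing 60
t 34.92 yaw -28.6 handle 151.4 hand-by-pos 151.8 R 0.1091 z 0.0653 Fr -4.2 Fz -2.9 rxF 0.60 Mz 0.13 tau 0.73 fing 60
```

```bash
C="bash chk.sh"; exec 3>/dev/null
python3 -m inch '-1 0 -.0013 0 0 0 .012' >&3 ; $C 
python3 -m inch '-1 0 0 0 0 0 0' >&3 ; $C;python3 -m inch '-1 0 0 0 0 0 0' >&3 ; $C;python3 -m inch '-1 0 0 0 0 0 0' >&3 ; $C;python3 -m inch '-1 0 0 0 0 0 0' >&3 ; $C;python3 -m inch '-1 0 0 0 0 0 0' >&3 ; $C
```

```text
t 35.00 yaw -29.3 handle 150.7 hand-by-pos 151.3 R 0.1091 z 0.0654 Fr -4.5 Fz -4.2 rxF 0.73 Mz 0.22 tau 0.94 fing 60
t 35.08 yaw -29.3 handle 150.7 hand-by-pos 151.2 R 0.1090 z 0.0653 Fr -3.9 Fz -3.1 rxF 0.69 Mz 0.19 tau 0.88 fing 60
t 35.17 yaw -29.3 handle 150.7 hand-by-pos 151.3 R 0.1090 z 0.0653 Fr -5.5 Fz -4.0 rxF 0.57 Mz 0.19 tau 0.76 fing 60
t 35.25 yaw -29.3 handle 150.7 hand-by-pos 151.3 R 0.1090 z 0.0653 Fr -3.9 Fz -4.0 rxF 0.67 Mz 0.16 tau 0.83 fing 60
t 35.33 yaw -29.3 handle 150.7 hand-by-pos 151.3 R 0.1090 z 0.0653 Fr -4.0 Fz -3.8 rxF 0.81 Mz 0.15 tau 0.96 fing 60
t 35.42 yaw -29.3 handle 150.7 hand-by-pos 151.2 R 0.1090 z 0.0653 Fr -4.0 Fz -3.8 rxF 0.62 Mz 0.23 tau 0.85 fing 60
```

```bash
C="bash chk.sh"; exec 3>/dev/null
python3 -m inch '-1 0 -.0016 0 0 0 .015' >&3 ; $C 
python3 -m inch '-1 0 0 0 0 0 0' >&3 ; $C;python3 -m inch '-1 0 0 0 0 0 0' >&3 ; $C;python3 -m inch '-1 0 0 0 0 0 0' >&3 ; $C;python3 -m inch '-1 0 0 0 0 0 0' >&3 ; $C;python3 -m inch '-1 0 0 0 0 0 0' >&3 ; $C; python3 sp.py
```

```text
t 35.50 yaw -30.2 handle 149.8 hand-by-pos 150.6 R 0.1090 z 0.0653 Fr -4.4 Fz -3.8 rxF 0.71 Mz 0.22 tau 0.94 fing 60
t 35.58 yaw -30.2 handle 149.8 hand-by-pos 150.5 R 0.1091 z 0.0653 Fr -3.7 Fz -4.0 rxF 0.79 Mz 0.24 tau 1.03 fing 60
t 35.67 yaw -30.2 handle 149.8 hand-by-pos 150.5 R 0.1091 z 0.0653 Fr -4.1 Fz -3.5 rxF 0.65 Mz 0.32 tau 0.97 fing 60
t 35.75 yaw -30.2 handle 149.8 hand-by-pos 150.5 R 0.1091 z 0.0653 Fr -3.7 Fz -4.0 rxF 0.66 Mz 0.25 tau 0.91 fing 60
t 35.83 yaw -30.2 handle 149.8 hand-by-pos 150.5 R 0.1091 z 0.0653 Fr -4.6 Fz -3.5 rxF 0.62 Mz 0.25 tau 0.87 fing 60
t 35.92 yaw -30.2 handle 149.8 hand-by-pos 150.5 R 0.1091 z 0.0653 Fr -3.2 Fz -3.7 rxF 0.72 Mz 0.28 tau 1.00 fing 60
-0.12 14 [-0.0101 -0.0016  0.0085] [-0.003  -0.0019 -0.0008]
-0.11 21 [-0.0132  0.0022  0.0118] [-0.0032 -0.0018  0.0008]
-0.1 23 [-0.0113 -0.001   0.0096] [-0.003  -0.0015 -0.0002]
-0.09 24 [-0.0104 -0.0017  0.0085] [-0.0029 -0.0017  0.    ]
-0.08 23 [-0.0105 -0.0008  0.0091] [-0.0024 -0.0009  0.0005]
-0.07 24 [-0.0108 -0.0017  0.0097] [-0.0033 -0.0011  0.0007]
-0.06 26 [-0.011  -0.0014  0.01  ] [-0.0031 -0.0013  0.0008]
-0.05 25 [-0.0113 -0.0006  0.0102] [-0.0028 -0.001   0.0006]
-0.04 25 [-0.0113  0.0004  0.0113] [-0.0029 -0.001   0.0002]
-0.03 10 [-0.0037  0.0022  0.0091] [-0.0022 -0.001  -0.0004]
0.04 21 [-0.0139 -0.0042  0.0088] [-0.004  -0.0003  0.0004]
0.05 30 [-0.0139 -0.0005  0.0125] [-0.0035 -0.001   0.0003]
0.06 33 [-0.0141 -0.0015  0.0141] [-0.0027 -0.0008  0.0008]
0.07 44 [-0.0345 -0.0041  0.0168] [-0.0196 -0.0013  0.0007]
0.08 63 [-0.0331 -0.0047  0.0333] [-0.0187 -0.0006  0.0015]
0.09 67 [-0.0293 -0.0001  0.0356] [-0.0171 -0.0008  0.0026]
0.1 71 [-0.0303 -0.0025  0.0321] [-0.0021  0.0004  0.013 ]
0.11 59 [-0.029  -0.0021  0.0305] [-0.002   0.0005  0.0136]
0.12 26 [-0.025  -0.0001  0.0344] [-0.0191 -0.0013  0.0022]
0.13 23 [-0.0199  0.0041  0.0304] [-0.0199 -0.0191 -0.0182]
```

Held at about 0.95 N m for 0.5 s. Now I'll relax without turning the nut back, and lift off.

```bash
C="bash chk.sh"; exec 3>/dev/null
python3 -m inch '-1 0 .0044 0 0 0 -.04;-1 0 0 0 0 0 0' >&3 ; $C
python3 -m inch '-1 0 .0033 0 0 0 -.03;-1 0 0 0 0 0 0' >&3 ; $C
python3 -m inch '-1 0 .0022 0 0 0 -.02;-1 0 0 0 0 0 0' >&3 ; $C
```

```text
t 36.28 yaw -27.9 handle 152.1 hand-by-pos 152.3 R 0.1091 z 0.0654 Fr -4.3 Fz -3.7 rxF 0.36 Mz -0.11 tau 0.24 fing 60
t 36.45 yaw -26.1 handle 153.9 hand-by-pos 154.2 R 0.1098 z 0.0654 Fr -2.2 Fz -3.1 rxF 0.43 Mz 0.06 tau 0.49 fing 60
t 36.62 yaw -25.0 handle 155.0 hand-by-pos 155.0 R 0.1099 z 0.0654 Fr -1.7 Fz -3.6 rxF 0.33 Mz -0.10 tau 0.23 fing 60
```

```bash
C="bash chk.sh"; exec 3>/dev/null
python3 -m inch '-1 0 .0028 0 0 0 -.025;-1 0 0 0 0 0 0' >&3 ; $C
python3 -m inch '-1 0 .0022 0 0 0 -.02;-1 0 0 0 0 0 0' >&3 ; $C
```

```text
t 36.78 yaw -23.5 handle 156.5 hand-by-pos 156.4 R 0.1101 z 0.0654 Fr -2.9 Fz -3.6 rxF 0.32 Mz -0.20 tau 0.12 fing 60
t 36.95 yaw -22.3 handle 157.7 hand-by-pos 157.6 R 0.1104 z 0.0654 Fr -0.9 Fz -4.0 rxF 0.32 Mz -0.25 tau 0.07 fing 60
```

```bash
C="bash chk.sh"; exec 3>/dev/null
python3 -m inch '-1 0 .0012 0 0 0 .005;-1 0 0 0 0 0 0' >&3 ; $C
python3 -m inch '-1 0 0 -.004 0 0 0;-1 0 0 -.004 0 0 0;-1 0 0 -.006 0 0 0;-1 0 0 0 0 0 0' >&3; $C
python3 -m inch '-1 0 0 -.012 0 0 0;-1 0 0 -.02 0 0 0;-1 -.015 0 -.004 0 0 0;-1 -.03 0 0 0 0 0;-1 -.025 0 0 0 0 0;-1 0 0 0 0 0 0;-1 0 0 0 0 0 0'; $C; python3 nf.py; python3 sp.py
```

```text
t 37.12 yaw -22.6 handle 157.4 hand-by-pos 157.6 R 0.1103 z 0.0654 Fr 0.1 Fz -3.3 rxF 0.13 Mz -0.05 tau 0.09 fing 60
t 37.45 yaw -22.6 handle 157.4 hand-by-pos 157.8 R 0.1099 z 0.0803 Fr -0.4 Fz -7.8 rxF 0.07 Mz 0.04 tau 0.12 fing 60
clock: 38.03
tool_pos: [0.443, 0.0961, 0.1164]
eef_rot: [0.981, -0.196, -0.004, 0.001]
contact_force: [1.3, 0.3, -4.0]
opening: 0.286
finger_force: 59.9
t 38.03 yaw -22.6 handle 157.4 hand-by-pos 157.6 R 0.1807 z 0.1164 Fr -1.1 Fz -4.0 rxF -0.15 Mz 0.01 tau -0.14 fing 60
[[0.0, 0.359], [5.0, 0.369], [10.0, 0.366], [15.0, 0.393], [20.0, 0.39], [25.0, 0.397], [30.0, 0.383], [35.0, 0.339], [40.0, 0.286], [45.0, 0.265], [50.0, 0.295], [55.0, 0.345]]
[[4.500e+01 2.651e-01 6.102e-01 2.720e-02 6.700e-02 4.500e-02]
 [4.000e+01 2.858e-01 6.098e-01 2.750e-02 6.700e-02 4.490e-02]]
-0.12 12 [-0.0081  0.0001  0.0078] [0.0074 0.0079 0.0095]
-0.11 25 [-0.0125 -0.0007  0.0125] [0.005  0.0068 0.0087]
-0.1 27 [-0.0109 -0.0015  0.0114] [0.0039 0.0064 0.0077]
-0.09 26 [-0.0093 -0.0002  0.0095] [0.0039 0.006  0.0066]
-0.08 27 [-0.0098 -0.0006  0.0098] [0.003  0.0048 0.0059]

[... 183 characters left out ...]
[-0.017 -0.002  0.011] [0.0006 0.0018 0.0026]
-0.03 5 [-0.0056 -0.0032  0.0021] [0.0007 0.0017 0.0019]
0.03 5 [-0.0063 -0.0035 -0.0009] [-0.0051 -0.0029 -0.0021]
0.04 24 [-0.0134 -0.0044  0.0061] [-0.0074 -0.005  -0.0034]
0.05 26 [-0.0144 -0.0033  0.0074] [-0.0069 -0.006  -0.0046]
0.06 29 [-0.0141 -0.0028  0.0092] [-0.0075 -0.0061 -0.0052]
0.07 40 [-0.0159 -0.001   0.0159] [-0.0085 -0.0074 -0.0061]
0.08 59 [-0.0249 -0.0009  0.0233] [-0.0091 -0.0077 -0.0063]
0.09 36 [-0.0297 -0.0094  0.03  ] [-0.0104 -0.0084 -0.0071]
0.1 41 [-0.0312  0.0165  0.0315] [-0.0113 -0.0091 -0.0077]
0.11 34 [-0.0291  0.0166  0.0313] [-0.0115 -0.0097 -0.0084]
0.12 10 [-0.0258  0.0005  0.0268] [-0.0119 -0.0107 -0.0101]
```

The fit shows the nut stopped with its corner at 164.5°, a total of about 118° turned, which is within the given range. The spanner pitched about 5° head down on lift-off. I'll take it back to its free place, level it by tilting the tool, and lay it down.

```bash
C="bash chk.sh"
python3 -m inch '-1 -.01 0 -.02 0 0 0;-1 -.0027 -.0157 0 0 0 0;-1 -.004 -.0313 0 0 0 0;-1 -.004 -.0313 0 0 0 0;-1 -.004 -.0313 0 0 0 0;-1 -.004 -.0313 0 0 0 0;-1 -.004 -.0313 0 0 0 0;-1 -.004 -.0313 0 0 0 0;-1 -.0027 -.0157 0 0 0 0;-1 0 0 0 0 0 -.117;-1 0 0 0 0 0 -.117;-1 0 0 0 0 0 -.117;-1 0 0 0 0 0 -.117;-1 0 0 0 0 0 -.117;-1 0 0 0 0 .085 0;-1 0 0 .03 0 0 0;-1 0 0 .03 0 0 0;-1 0 0 0 0 0 0;-1 0 0 0 0 0 0'; python3 sp.py; python3 -c "
from h import *
from scipy.spatial.transform import Rotation as R
print(R.from_quat(get_state()['eef_rot']).as_matrix().round(3).tolist())"
```

```text
clock: 40.12
tool_pos: [0.4959, 0.3125, 0.0741]
eef_rot: [0.995, 0.094, 0.037, -0.002]
contact_force: [0.1, -0.1, -3.5]
opening: 0.288
finger_force: 59.9
-0.12 12 [-0.0098 -0.0023  0.006 ] [-0.0052 -0.002  -0.0006]
-0.11 25 [-0.0135 -0.005   0.0104] [-0.0092 -0.0031 -0.0011]
-0.1 23 [-0.0118 -0.0015  0.0099] [-0.0043 -0.0027 -0.0014]
-0.09 25 [-0.0104 -0.002   0.0089] [-0.0052 -0.0025 -0.0009]
-0.08 25 [-0.0107 -0.0009  0.0083] [-0.0042 -0.0025 -0.0003]
-0.07 27 [-0.0109 -0.0026  0.0097] [-0.0051 -0.0028 -0.0018]
-0.06 27 [-0.0114 -0.0032  0.0085] [-0.0062 -0.0028 -0.0003]
-0.05 27 [-0.0116 -0.0018  0.0097] [-0.0042 -0.0018 -0.001 ]
-0.04 28 [-0.0119 -0.0014  0.0092] [-0.004  -0.0027 -0.0001]
-0.03 12 [-0.0202  0.0038  0.0117] [-0.0069 -0.0024 -0.0005]
0.03 3 [0.0053 0.0088 0.0113] [-0.0045 -0.0036 -0.0029]
0.04 17 [-0.0192  0.0065  0.0133] [-0.0036 -0.0019 -0.0007]
0.05 33 [-0.015  -0.0013  0.0132] [-0.0047 -0.0024 -0.0012]
0.06 35 [-0.0152 -0.0019  0.0138] [-0.0046 -0.0025 -0.0013]
0.07 40 [-0.0168 -0.0019  0.0155] [-0.0057 -0.0021 -0.0005]
0.08 58 [-0.0266 -0.0041  0.0236] [-0.0038 -0.0019 -0.0001]
0.09 40 [-0.0305  0.0124  0.0305] [-0.0066 -0.0025 -0.0004]
0.1 38 [-0.0319 -0.016   0.0299] [-0.0059 -0.002   0.0001]
0.11 38 [-0.0305  0.0153  0.0287] [-0.0073 -0.0016 -0.    ]
0.12 8 [-0.0262  0.0015  0.0248] [-0.0036 -0.0009  0.    ]
[[0.979, 0.188, 0.079], [0.187, -0.982, 0.015], [0.081, 0.0, -0.997]]
```

```bash
C="bash chk.sh"
python3 -m inch '-1 -.0012 0 .015 0 0 0;-1 -.0012 0 .015 0 0 0;-1 -.001 0 .012 0 0 0;-1 -.0006 0 .008 0 0 0;-1 -.0003 0 .004 0 0 0;-1 -.0001 0 .001 0 0 0;-1 0 0 .001 0 0 0;-1 0 0 0 0 0 0'; $C
python3 -m inch '-1 0 0 .001 0 0 0;-1 0 0 0 0 0 0'; $C
```

```text
clock: 40.98
tool_pos: [0.4975, 0.3134, 0.0194]
eef_rot: [0.995, 0.094, 0.039, -0.003]
contact_force: [0.1, 0.6, -4.1]
opening: 0.282
finger_force: 59.9
t 40.98 yaw 10.8 handle 190.8 hand-by-pos 111.5 R 0.3076 z 0.0194 Fr 0.5 Fz -4.1 rxF -0.09 Mz -0.06 tau -0.15 fing 60
clock: 41.15
tool_pos: [0.4974, 0.3135, 0.0184]
eef_rot: [0.995, 0.094, 0.039, -0.003]
contact_force: [0.2, 0.5, -3.9]
opening: 0.286
finger_force: 59.9
t 41.15 yaw 10.9 handle 190.9 hand-by-pos 111.5 R 0.3077 z 0.0184 Fr 0.4 Fz -3.9 rxF -0.11 Mz -0.07 tau -0.18 fing 60
```

```bash
C="bash chk.sh"
python3 -m inch '-1 0 0 .001 0 0 0;-1 0 0 .001 0 0 0;-1 0 0 0 0 0 0'; $C
python3 -m inch '-1 0 0 .001 0 0 0;-1 0 0 0 0 0 0'|grep -A2 tool; $C
python3 -m inch '-1 0 0 .001 0 0 0;-1 0 0 0 0 0 0'|grep -A2 tool; $C
```

```text
clock: 41.4
tool_pos: [0.4973, 0.3134, 0.016]
eef_rot: [0.995, 0.094, 0.039, -0.003]
contact_force: [0.2, 0.1, -3.1]
opening: 0.288
finger_force: 59.9
t 41.40 yaw 10.8 handle 190.8 hand-by-pos 111.5 R 0.3076 z 0.0160 Fr 0.0 Fz -3.1 rxF -0.06 Mz -0.00 tau -0.06 fing 60
tool_pos: [0.4974, 0.3134, 0.0149]
eef_rot: [0.995, 0.094, 0.039, -0.003]
contact_force: [-1.2, 0.1, -4.4]
t 41.57 yaw 10.8 handle 190.8 hand-by-pos 111.5 R 0.3076 z 0.0149 Fr 0.5 Fz -4.4 rxF 0.33 Mz 0.01 tau 0.34 fing 60
tool_pos: [0.4975, 0.3134, 0.014]
eef_rot: [0.995, 0.094, 0.039, -0.003]
contact_force: [-1.1, 1.1, -3.5]
t 41.73 yaw 10.8 handle 190.8 hand-by-pos 111.5 R 0.3075 z 0.0140 Fr 1.4 Fz -3.5 rxF 0.18 Mz 0.01 tau 0.19 fing 60
```

```bash
C="bash chk.sh"
python3 -m inch '-1 0 0 .0008 0 0 0;-1 0 0 0 0 0 0'|grep -A2 tool
python3 -m inch '-1 0 0 .0008 0 0 0;-1 0 0 0 0 0 0'|grep -A2 tool
```

```text
tool_pos: [0.4976, 0.3134, 0.0135]
eef_rot: [0.995, 0.094, 0.039, -0.003]
contact_force: [-1.1, 0.2, -1.1]
tool_pos: [0.4976, 0.3134, 0.0135]
eef_rot: [0.995, 0.094, 0.039, -0.003]
contact_force: [-2.9, -1.3, 7.7]
```

It is resting on the top. I'll slacken the grip, open, rise and look.

```bash
python3 -m inch '-1 0 0 -.0005 0 0 0;-1 0 0 0 0 0 0' 8
python3 -m inch '-.3 0 0 0 0 0 0;-.1 0 0 0 0 0 0;.1 0 0 0 0 0 0;.1 0 0 0 0 0 0;.1 0 0 0 0 0 0;.1 .0006 0 -.008 0 0 0;.1 .0016 0 -.02 0 0 0;.1 .0024 0 -.03 0 0 0;.1 .0032 0 -.04 0 0 0;.1 .0032 0 -.04 0 0 0;.1 .0024 0 -.03 0 0 0;.1 -.03 -.02 0 0 0 0;.1 -.03 -.02 0 0 0 0;.1 -.03 0 0 0 0 0;.1 0 0 0 0 0 0;.1 0 0 0 0 0 0'
python3 - <<'E'
from h import *
p,d=snapshot("top")
o=cv2.resize(p[100:270,170:400],None,fx=3.4,fy=3.4,interpolation=cv2.INTER_CUBIC);cv2.imwrite("pics/end.png",o[:,:,::-1])
W=cloud("top",d)[165:255,180:215].reshape(-1,3);S=W[(W[:,2]>.007)&(W[:,2]<.03)];print(len(S),np.percentile(S[:,2],[5,50,95]),S.mean(0))
E
python3 nf.py
```

```text
clock: 42.23
tool_pos: [0.4976, 0.3135, 0.0134]
eef_rot: [0.995, 0.094, 0.039, -0.003]
contact_force: [-1.6, -1.0, 3.3]
opening: 0.299
finger_force: 8.0
clock: 43.57
tool_pos: [0.4003, 0.3362, 0.1748]
eef_rot: [0.995, 0.095, 0.038, -0.003]
contact_force: [1.5, -0.3, -0.1]
opening: 0.548
finger_force: 0.0
647 [0.00856273 0.01284635 0.01695247] [0.5149733  0.31607705 0.0127774 ]
[[0.0, 0.384], [5.0, 0.38], [10.0, 0.389], [15.0, 0.406], [20.0, 0.426], [25.0, 0.405], [30.0, 0.391], [35.0, 0.348], [40.0, 0.285], [45.0, 0.275], [50.0, 0.309], [55.0, 0.356]]
[[4.500e+01 2.748e-01 6.099e-01 2.730e-02 6.680e-02 4.480e-02]
 [4.000e+01 2.850e-01 6.099e-01 2.740e-02 6.680e-02 4.480e-02]]
```

View pics/end.png

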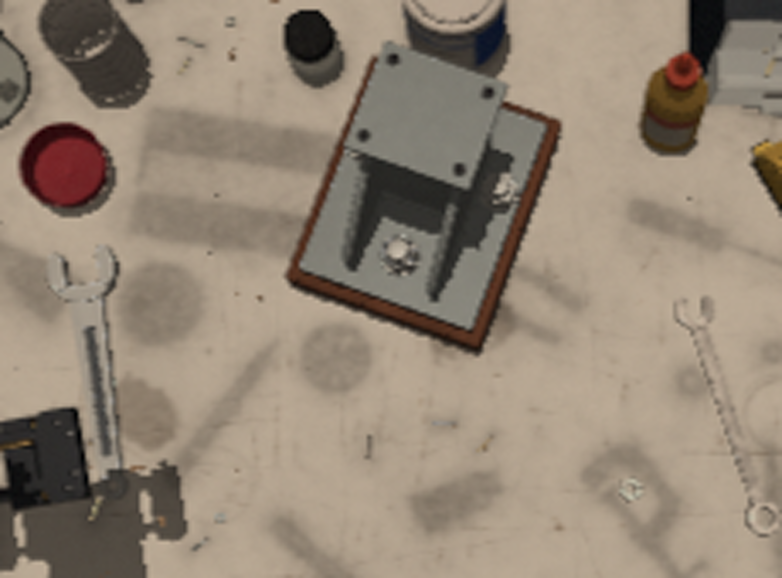

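The spanner lies flat at left, (85,270) to (115,480), well clear of the stand. The nut sits tight between the ribs at (400,250), and the other things are undisturbed. Handing in.

```bash
python3 -c "
from plant import r;print(r.finish_job())"
```

```text
the job is handed in; nothing more can be done
None
```

I tightened the front nut clockwise until it stopped on its washer and held it at about 0.95 N m. It took three driving bites plus one failed seating (the spanner swung on top of the nut, which didn't move). The spanner is flat on the worktop, clear of the stand, and I handed the job in at about 44 s.

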